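# Change the tile in the drying press

### The job

The tan tile in the tile press is dry and the red one is next. Stand the weight jar aside, lift off the platen, lay the tan tile in the middle of the wooden ware board, lengthways along it, then lay the red tile in its place on the press's plaster inlay, fit the platen back down over its two guide posts and stand the jar upright on the middle of the platen again. Leave the slip pot, the bowl and the red rubber kidney where they are.

Things in the scene. Friction and masses are not known exactly. Their poses are not given: they have to be found in the camera images.
- press: tile press, fixed: wooden base 196 (x) x 122 (y) mm, its top 16 mm above the table, with a white plaster inlay 60 x 116 mm flush in the middle, where a tile lies lengthways along y, and two upright steel guide posts of 10 mm diameter at x = -75 and +75 mm, with tapered tips 71 mm above the table. Origin: centre of the underside, on the table; x along the line of the posts, z up
- platen: loose platen, 220 g: plywood pad 70 (x) x 84 (y) x 8 mm under a pale round-ended bar 196 (x) x 46 (y) x 22 mm with a 17 mm hole at x = -75 and +75 mm that slides over a post. Origin: centre of the pad's underside; bar 8 to 30 mm above it. Starts on the tan tile, over the posts, the jar on it. Grip across the bar's 46 mm at its middle; lift 50 mm to clear the posts
- weight_jar: full glass jar with sea-green contents and a white screw lid, the weight of the press, about 420 g: 69 mm diameter, 108 mm high, lid 64 mm diameter from 86 to 108 mm above the bottom. Origin: centre of its bottom, z up. Starts on the middle of the platen
- tan_tile: greyish tan clay tile, dry, 52 (x) x 118 (y) x 9 mm, 90 g; origin: centre of the underside, z up. Starts flat on the press's inlay beneath the platen, its two ends in view
- red_tile: red terracotta clay tile, freshly cut, rigid, 52 (x) x 118 (y) x 9 mm, 90 g; origin: centre of the underside, z up. Starts on the white plaster slab
- ware_board: dark wooden ware board, fixed and empty at the start, 90 (x) x 136 (y) mm, top 12 mm above the table; origin: centre of the underside, on the table; y along its length. Its place and the plaster slab's may be exchanged
- plaster_slab: white plaster slab on which the red tile starts, fixed, 90 (x) x 136 (y) mm, top 14 mm above the table; origin: centre of the underside, on the table; y along its length
- slip_pot: bystander: open cream plastic slip pot, 59 mm diameter, 84 mm high, on the big white work board (top 10 mm above the table, x over 0.53); origin: centre of its bottom. The bare table before that board (x 0.36 to 0.53) is free to set things down on: at the right from ware board and slab to the edge at y = -0.45, and before the press. A chest stands at x over 0.48, y over 0.23
- bowl: bystander: small clay pinch bowl, 68 mm diameter, 36 mm high, on the white work board; origin: centre of its bottom
- kidney: bystander: flat red rubber kidney, 56 x 90 x 8 mm, on the white work board; origin: centre of its underside
Things that resemble listed ones, but are neither listed nor needed, are in the scene too. Leave any turquoise look-alike of the weight_jar alone.

How it is judged:
By the outcome, as a careful person would: the job done as asked, in the order asked, and still so for the second after the job is handed in, with the robot touching nothing.
It also fails if it takes over 120 s, if anything falls off the work surface, if the arm or the gripper's body presses on something with over 40 N, if the wrist force passes 120 N, or if a joint passes its speed limit or range.

### The arm

A 6-joint arm with a two-finger parallel gripper is mounted at the origin on a cart in front of the work surface, level with it; the furniture and walls round the work are solid. World frame = base frame: x ahead of the robot, y to its left, z up, the work surface at z = 0. Lengths are in mm, angles in rad, forces in N, time in s.
With the tool pointing down it reaches from about 150 to 775 mm from the base axis. Payload 6.1 kg.
Tool frame: the origin (TCP) lies at the very end of the fingers, on their centre line; the grasp point (between the pads) lies 19 mm behind it; z points along the fingers, y is the line along which they close (so a half turn about z gives the same grasp; the last joint's range is limited). The gripper opens to 85 mm and grips with 20 to 120 N. Pads are 22 mm wide; open, the fingers measure 114 mm over their backs; the gripper's body (76 mm by 85 mm) begins 54 mm behind the grasp point. The pads swing forward as they close: fully open they stand 13 mm farther back than shut.
Start: joints at [1.21, 0.126, -0.04, 1.405, 0, 1.571], TCP at [185.33, 491.183, 194.795] pointing down, gripper open.
Joint ranges: [-2.72, 2.72], [-0.95, 1.95], [-1.27, 1.35], [-1.78, 2.02], [-1.46, 1.47], [-3.14, 3.14]. Speed limits (rad/s): [2.39, 2.39, 3.01, 3.14, 3.14, 3.14].

### API

Orientations are given as [roll, pitch, yaw] about the fixed x, y, z axes, in that order (R = Rz(yaw) Ry(pitch) Rx(roll)).
In Python, from plant import * gives the robot as it stands.
- The arm moves only by the tool send_rows, never from a script. Its argument "targets" is a list of rows, each a list of 7 numbers: the turn, a rotation vector about the world's x, y, z in rad, then the shift along the world's x, y, z in m, then the finger opening in m, from 0 to 0.0854. A call has exactly 8 rows; each row is the pose to reach, as a shift and turn from the pose commanded when the call began; what a row does not reach only later rows make up. A row lasts 1/12 s, in which the tool goes at most 41.7 mm and 7.16 degrees, less where a joint would pass 70% of its speed; a pose out of reach is approached as far as the arm can. A call with a gripper value outside its range is refused whole. The fingers move at their own pace and stop on an object; "newtons" is the grip in N (left out, the last holds). Time passes only in rows, so rows that repeat a pose let the fingers close, or fill a call up. It gives the time, the measured TCP pose, the force, the opening and the grip force at its end, in the units of the state.
- read_state(): the state, without advancing time (a new reading comes with each control period).
- camera(name): name is "scene" or "side" or "wrist"; returns (picture, depth): 480x640x3 uint8, red, green, blue; 480x640 float32, mm along the optical axis (not along the pixel's ray), 0 where there is no reading.
- camera_model(name): a dict with "vertical_fov" (degrees; the focal length in pixels is half the picture's height over the tangent of half this angle, whatever the lens; pixels are square), "cx", "cy" (the principal point, pixels), "k1" (the pictures are not rectified: a ray, as slopes to the right and down, at radius r is drawn at 1 + k1 r^2 times it, then the intrinsics apply), "origin" and "orientation" of the camera in the world; the wrist camera has in their place "mount" (4x4, takes a point from camera to tool coordinates, whose origin is the TCP and whose axes are the flange's). Camera axes: x right, y up, looking along -z (the intrinsics and any distortion apply to the point x, -y, -z); pixel columns grow to the right and rows downward; lengths in mm; the calibration is good to about 2 mm. A picture is of the moment at which its call begins: read the wrist's pose just before it. camera_model takes no time and is no camera call.
- finish_job(): hands the job in; it is judged then, once.
Trained networks look in the newest picture that a camera, given by its name, has taken for a name from the list of things; names that differ only in an ending like _2 or _b are one class to them, and where a whole thing is asked for, a point or a joint stands for the part that bears it (a point fixed in the world has none). Each returns a list of dicts, best first, with "p" (0 to 1); they miss things now and then, are a little off and sometimes report something else, mostly with a low value. They report only what shows in the picture. A call takes as long as a camera call. They do not tell look-alikes from the thing itself.
- boxes_of(camera, name): "bbox" ([centre column, centre row, width, height] in pixels, round what is visible of it).
- tip_of(camera, name): "centre" ([column, row] in pixels: a listed point, or the origin of a listed thing).
The state is a dict: "time_s": time; "q": joint angles; "joint_vel": joint speeds; "effort": joint torques, N m; "tool_pos": TCP position; "eef_rot": TCP orientation; "force": force on the tool from outside, world axes, zero at the start; "torque": the same for the moment, N m; "opening": finger opening in mm; "gripper_force": force on a finger pad.
Only numpy, scipy, OpenCV 4.12 (cv2) and the standard library are available. Lean on these libraries where they do the work, as an engineer would, in place of code of your own. Each camera call takes 0.05 s, during which the arm holds its last target. There are 200 camera calls.

## Working session

There is one attempt and no reset: what is moved stays moved. The work goes in short steps, Python scripts to look and compute and a tool call to move; the robot and the scene stay as the last step left them, time stands still between calls to the robot, and variables do not carry over. Pictures are saved under pics/ and viewed, at most 14 in all, crops included, and the job is handed in when it is done.

Besides the shell and the picture viewer there is one more tool, called after "Call:" as name(argument=value, ...), one argument or row to a line, values as JSON. send_rows: Moves the arm, as the interface text tells. Its arguments: {"type":"object","properties":{"targets":{"type":"array"},"newtons":{"type":"number"}},"required":["targets"]}

```bash
ls; mkdir -p pics
cat > h.py <<'E'
from plant import *
import numpy as np, cv2
from scipy.spatial.transform import Rotation as R
def cam(n):
    st=read_state(); m=camera_model(n); p,d=camera(n)
    if 'mount' in m:
        T=np.eye(4); T[:3,:3]=R.from_euler('xyz',st['eef_rot']).as_matrix(); T[:3,3]=st['tool_pos']; T=T@np.array(m['mount'])
    else:
        T=np.eye(4); o=np.array(m['orientation']); T[:3,:3]=o if o.shape==(3,3) else R.from_euler('xyz',o).as_matrix(); T[:3,3]=m['origin']
    return p,d,m,T
def ray(m,u,v):
    f=240/np.tan(np.radians(m['vertical_fov'])/2)
    a=np.array([(np.asarray(u,float)-m['cx'])/f,(np.asarray(v,float)-m['cy'])/f]); s=a.copy()
    for _ in range(20): s=a/(1+m['k1']*(s**2).sum(0))
    return np.stack([s[0],-s[1],-np.ones_like(s[0])],-1)
def at_z(m,T,u,v,z):
    r=ray(m,u,v)@T[:3,:3].T; o=T[:3,3]; return o+r*((z-o[2])/r[...,2])[...,None]
def at_d(m,T,u,v,d):
    return (ray(m,u,v)*np.asarray(d)[...,None])@T[:3,:3].T+T[:3,3]
def cloud(d,m,T):
    v,u=np.mgrid[0:480,0:640]; P=at_d(m,T,u,v,d); P[d==0]=np.nan; return P
def save(n,p): cv2.imwrite('pics/'+n+'.png',cv2.cvtColor(p,cv2.COLOR_RGB2BGR))
E
python3 - <<'E'
from h import *
for n in ('scene','side'):
    p,d,m,T=cam(n); save(n,p); np.savez(n,p=p,d=d,T=T)
    print(n,m)
    P=cloud(d,m,T)
    for t in 'press platen weight_jar tan_tile red_tile ware_board plaster_slab slip_pot bowl kidney'.split():
        for b in tip_of(n,t)[:3]:
            if b['p']<.2: continue
            u,v=b['centre']; i,j=min(max(int(v),0),479),min(max(int(u),0),639)
            print(t,round(b['p'],2),np.round([u,v]),np.round(P[i,j]))
print(read_state())
E
```

```text
pics
scene {'vertical_fov': 57.63129643556971, 'cx': 319.29015851314404, 'cy': 239.57864724417956, 'k1': -0.00728704900514502, 'origin': array([  54.31169038, -450.78948271,  719.25412489]), 'orientation': array([ 0.76474336, -0.02010882, -0.83078322])}
press 0.74 [298. 201.] [610. 107.  32.]
platen 0.97 [300. 192.] [620. 110.  55.]
platen 0.28 [339. 319.] [ 431. -174.   21.]
weight_jar 0.75 [296. 183.] [616. 118.  77.]
weight_jar 0.55 [195. 214.] [414. 244.  33.]
tan_tile 0.48 [300. 195.] [618. 108.  48.]
red_tile 0.96 [339. 321.] [ 427. -179.   24.]
ware_board 0.65 [285. 281.] [430. -29.  13.]
plaster_slab 0.77 [337. 323.] [ 423. -178.   21.]
slip_pot 0.63 [362. 242.] [600. -92.  42.]
bowl 0.85 [420. 291.] [ 573. -257.   47.]
kidney 0.85 [476. 318.] [ 612. -366.   20.]
side {'vertical_fov': 57.68667311201149, 'cx': 318.658432099508, 'cy': 241.66331083857796, 'k1': -0.012953644081442206, 'origin': array([ 412.38971876, -727.57527803,  542.0703491 ]), 'orientation': array([ 0.9803582 , -0.02388883, -0.18687986])}
press 0.88 [342. 224.] [633.  90.  28.]
platen 0.96 [341. 212.] [634. 1
[... 433 characters left out ...]
9. 400.] [ 607. -373.   19.]
{'time_s': 1.1, 'q': array([ 1.20998692e+00,  1.25815979e-01, -3.95712213e-02,  1.40538492e+00,
        4.26525121e-06,  1.57077985e+00]), 'joint_vel': array([ 0.00036393, -0.00042982,  0.00124057,  0.00032125,  0.00063742,
        0.00176922]), 'effort': array([ 1.89186845e-03, -4.35716593e+01,  3.53096294e+01,  1.16550811e-03,
        2.88001729e-04,  2.01131677e-06]), 'tool_pos': array([185.34227467, 491.20174835, 194.79932946]), 'eef_rot': array([ 3.14156845e+00, -4.26485231e-06,  2.78079973e+00]), 'force': array([ 0.15784613, -0.28569999,  0.8694328 ]), 'torque': array([0.02150041, 0.05469452, 0.00392582]), 'gripper_force': 0.0, 'opening': 85.45052619880371}
```

View pics/scene.png

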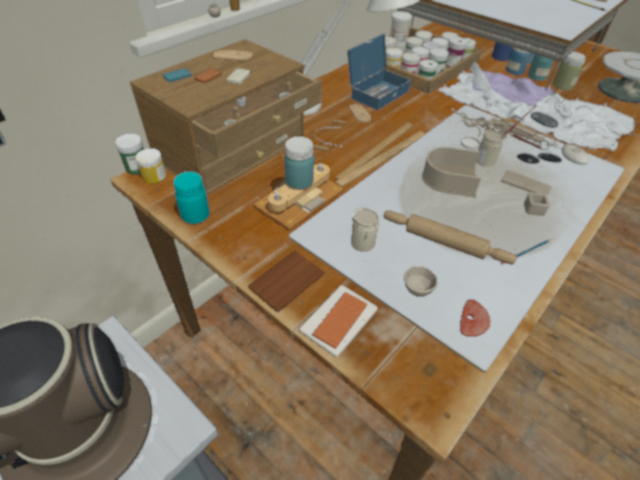

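Run:
```python
from h import *
# side crop & press crop enlarged
p=np.load('scene.npz')['p']; q=np.load('side.npz')['p']
save('crop',np.hstack([cv2.resize(p[90:270,160:400],(480,360),interpolation=2),cv2.resize(q[110:290,200:360],(320,360),interpolation=2)]))
def rect(pts):
    (c,s,a)=cv2.minAreaRect(pts[:,:2].astype(np.float32)); return np.round(c,1),np.round(s,1),round(a,1)
C={}
for n in('scene','side'):
    z=np.load(n+'.npz');m=camera_model(n);P=cloud(z['d'],m,z['T']);C[n]=(z['p'],P)
    X,Y,Z=np.moveaxis(P,-1,0)
    hsv=cv2.cvtColor(z['p'],cv2.COLOR_RGB2HSV)
    def f(name,mk):
        mk=cv2.morphologyEx(mk.astype(np.uint8),cv2.MORPH_OPEN,np.ones((3,3)))>0
        if mk.sum()>20: print(n,name,mk.sum(),rect(P[mk]),np.round(np.median(P[mk],0),1))
    red=((hsv[...,0]<14)|(hsv[...,0]>170))&(hsv[...,1]>90)
    f('red tile',red&(X>330)&(X<530)&(Y<-90)&(Y>-280)&(Z>5)&(Z<40))
    f('board',(X>340)&(X<520)&(Y<40)&(Y>-107)&(Z>7)&(Z<30)&(hsv[...,2]<140))
    f('slab',(X>340)&(X<520)&(Y<-90)&(Y>-280)&(Z>8)&(Z<40))
    f('lid',(X>560)&(Y>40)&(Y<200)&(Z>130)&(Z<190))
    f('bar',(X>520)&(X<720)&(Y>0)&(Y<220)&(Z>45)&(Z<62))
    f('tj lid',(X>360)&(X<480)&(Y>190)&(Y<300)&(Z>85)&(Z<130))
    f('post',(X>520)&(X<720)&(Y>0)&(Y<220)&(Z>66)&(Z<80))
    f('pot',(X>560)&(X<680)&(Y>-160)&(Y<-50)&(Z>85))
```

```text
scene red tile 1380 (array([ 432.8, -177.8]), array([116. ,  50.8]), 8.9) [ 428.3 -179.    22.6]
scene board 2294 (array([436.8, -28.4]), array([ 92.1, 137.7]), 89.4) [431.5 -31.3  11.6]
scene slab 2829 (array([ 437.9, -171.3]), array([137.1,  89.9]), 4.2) [ 429.4 -176.9   20.1]
scene lid 1478 (array([1116.4,  102.2]), array([1009.1,  159.6]), 2.1) [1595.3  122.8  159.7]
scene bar 642 (array([631.2, 129. ]), array([175.9,  51.7]), 0.1) [598.8 121.9  54.3]
scene tj lid 575 (array([429.3, 270. ]), array([59.2, 61.3]), 87.1) [425.3 263.2 105.8]
scene post 109 (array([626.1, 116.1]), array([18.7, 59.2]), 46.2) [619.2 111.4  72.6]
scene pot 385 (array([623.6, -81.2]), array([51.9, 50.7]), 36.6) [621.7 -82.8  91.4]
side red tile 1579 (array([ 434.4, -179.7]), array([117. ,  52.7]), 9.1) [ 432.6 -183.9   21.9]
side board 1954 (array([437.2, -30.5]), array([135.4,  93.2]), 0.1) [435.7 -35.5  11. ]
side slab 2964 (array([ 438.5, -172.4]), array([136. ,  91.5]), 4.1) [ 436.  -186.6   19.9]
side lid 641 (array([643.4, 130.6]), array([63.7, 62.4]), 49.6) [639.7 115.  155.4]
side bar 721 (array([632.3, 126.9]), array([ 53.8, 175.2]), 89.6) [612.8 115.7  53.5]
side tj lid 407 (array([430.3, 268.9]), array([62.2, 59.8]), 1.2) [430.5 255.7 104.6]
side post 143 (array([638. , 111.1]), array([25.5, 64.2]), 75.0) [634.3 104.6  73.1]
side pot 425 (array([623.6, -83.4]), array([52.1, 50.9]), 44.9) [622.9 -84.4  90.8]
```

View pics/crop.png

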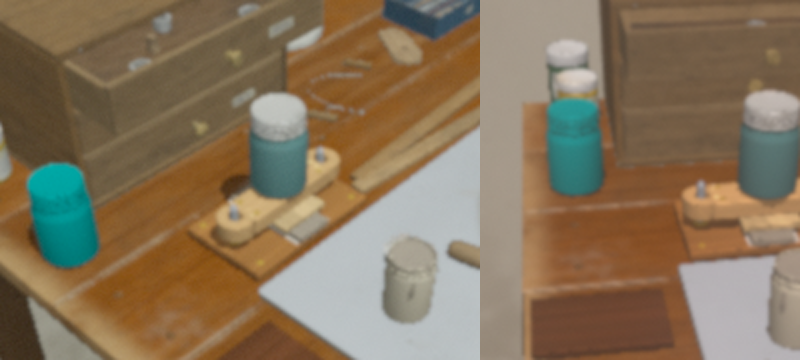

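Two jars could be meant. The turquoise one at scene (190,198) has a turquoise lid, so it is the look-alike. The sea-green one with the white lid at (299,163) stands on the platen and is the weight jar; the crop confirms this. The red tile at (340,319) lies on the white slab, and the ware board is at (286,280). Both run along world x, and the press bar also runs along x at y≈127. I'll move now.

Call:
send_rows(
  targets=[
    [0,0,-0.12,0.015,-0.03,0.016,0.085],
    [0,0,-0.24,0.03,-0.06,0.032,0.085],
    [0,0,-0.36,0.045,-0.09,0.048,0.085],
    [0,0,-0.48,0.06,-0.12,0.064,0.085],
    [0,0,-0.6,0.075,-0.15,0.08,0.085],
    [0,0,-0.72,0.09,-0.18,0.096,0.085],
    [0,0,-0.84,0.1,-0.21,0.112,0.085],
    [0,0,-0.95,0.115,-0.24,0.13,0.085],
  ],
)

```text
time_s: 1.77
tool_pos: [300.1, 249.6, 325.6]
eef_rot: [3.141, -0.0, 1.826]
force: [1.3, 1.3, 0.5]
opening: 84.9
gripper_force: 0.0
```

Call:
send_rows(
  targets=[
    [0,0,-0.12,0.02,-0.016,0,0.085],
    [0,0,-0.24,0.04,-0.032,0,0.085],
    [0,0,-0.36,0.06,-0.048,0,0.085],
    [0,0,-0.48,0.08,-0.064,0,0.085],
    [0,0,-0.6,0.1,-0.08,0,0.085],
    [0,0,-0.72,0.12,-0.096,0,0.085],
    [0,0,-0.84,0.14,-0.113,0,0.085],
    [0,0,-0.95,0.16,-0.13,0,0.085],
  ],
)

```text
time_s: 2.43
tool_pos: [461.2, 120.1, 324.9]
eef_rot: [3.141, -0.0, 0.875]
force: [0.7, 0.3, 0.8]
opening: 84.9
gripper_force: 0.0
```

Call:
send_rows(
  targets=[
    [0,0,-0.12,0.015,0,0,0.085],
    [0,0,-0.24,0.03,0,0,0.085],
    [0,0,-0.36,0.045,0,0,0.085],
    [0,0,-0.48,0.06,0,0,0.085],
    [0,0,-0.6,0.075,0,0,0.085],
    [0,0,-0.72,0.085,0,0,0.085],
    [0,0,-0.84,0.09,0,0,0.085],
    [0,0,-0.881,0.1,0,0,0.085],
  ],
)

```text
time_s: 3.1
tool_pos: [565.6, 66.3, 324.6]
eef_rot: [-3.097, 0.003, 0.092]
force: [0.4, -0.3, 0.4]
opening: 84.7
gripper_force: 0.0
```

Run:
```python
from h import *
p,d,m,T=cam('wrist'); save('w1',p); s=read_state()
for k in('q','joint_vel','tool_pos','eef_rot'): print(k,np.round(s[k],3))
P=cloud(d,m,T); np.savez('w1',p=p,d=d,T=T)
for t in ('weight_jar','platen','press'): print(t,[(round(b['p'],2),np.round(b['centre'])) for b in tip_of('wrist',t)[:2]])
```

```text
q [0.087 0.262 0.414 1.725 0.044 3.141]
joint_vel [ 0.042 -0.012 -0.034 -0.009 -0.003  0.   ]
tool_pos [567.083  64.185 323.931]
eef_rot [-3.098e+00  3.000e-03  8.800e-02]
weight_jar [(0.76, array([176., 253.])), (0.65, array([274., 108.]))]
platen []
press []
```

View pics/w1.png

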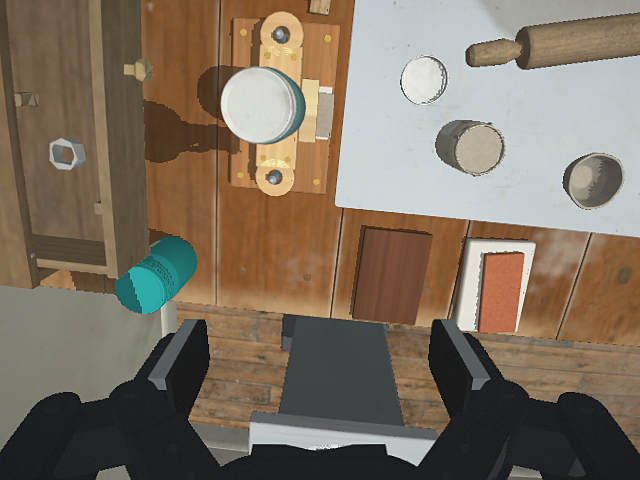

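The wrist image shows the jar lid at (260,105), the post tips at (281,34) and (275,178), and the turquoise jar separately at (157,273). q6 is at its limit, which means yaw = q1 − q6 + π, so I'll work around yaw π instead. Next I'll measure from this view.

Run:
```python
from h import *
z=np.load('w1.npz');m=camera_model('wrist');T=z['T'];P=cloud(z['d'],m,T);X,Y,Z=np.moveaxis(P,-1,0)
def rect(mk,t):
    mk=cv2.morphologyEx(mk.astype(np.uint8),cv2.MORPH_OPEN,np.ones((3,3)))>0
    c,s,a=cv2.minAreaRect(P[mk][:,:2].astype(np.float32)); print(t,mk.sum(),np.round(c,1),np.round(s,1),round(a,1),'z',np.round(np.median(P[mk][:,2]),1))
r=(X>520)&(X<760)&(Y>30)&(Y<230)
rect(r&(Z>156)&(Z<172),'lid')
rect(r&(Z>46)&(Z<62),'bar')
rect(r&(Z>12)&(Z<30),'base+tile')
rect((X>340)&(X<525)&(Y<50)&(Y>-95)&(Z>7)&(Z<30),'ware')
hsv=cv2.cvtColor(z['p'],cv2.COLOR_RGB2HSV);red=((hsv[...,0]<14))&(hsv[...,1]>120)
rect((X>340)&(X<525)&(Y<-100)&(Y>-270)&(Z>16)&red,'red')
rect((X>340)&(X<525)&(Y<-100)&(Y>-270)&(Z>8),'slab')
a=at_z(m,T,np.array([281.,275]),np.array([34.,178]),71);print(a.round(1),a.mean(0))
print(np.nanmax(Z[(X>480)&(X<700)&(Y>230)]))
```

```text
lid 4433 [645.  133.4] [61.3 61.4] 33.9 z 160.9
bar 4175 [642.1 131.2] [193.6  46.5] 0.8 z 54.1
base+tile 7191 [641.  131.3] [196. 122.] 0.8 z 15.5
ware 6127 [436.6 -29.9] [ 91.  137.3] 89.7 z 11.4
red 3046 [ 434.7 -177.4] [118.1  52.1] 8.8 z 22.2
slab 5913 [ 438.9 -171.2] [135.5  89.5] 4.0 z 20.0
[[715.1 129.4  71. ]
 [569.2 126.6  71. ]] [642.15686601 127.99110588  71.        ]
226.3216239474167
```

```bash
cat >> h.py <<'E'
def go(x,y,z,yaw):
    s=read_state(); A=R.from_euler('xyz',s['eef_rot']); B=R.from_euler('xyz',[np.pi,0,yaw])
    print('turn',(B*A.inv()).as_rotvec().round(3),'shift',((np.array([x,y,z])-s['tool_pos'])/1000).round(4),'q',s['q'].round(2),'F',s['force'].round(1))
E
python3 -c "
from h import *
go(600,100,324,1.04)"
```

```text
turn [-0.038 -0.027  0.946] shift [ 0.0347  0.0325 -0.0006] q [0.09 0.26 0.41 1.73 0.04 3.14] F [-0.4  0.  -0. ]
```

Call:
send_rows(
  targets=[
    [-0.005,-0.003,0.12,0.004,0.004,0,0.085],
    [-0.01,-0.007,0.24,0.008,0.008,0,0.085],
    [-0.015,-0.01,0.36,0.012,0.012,0,0.085],
    [-0.02,-0.014,0.48,0.016,0.016,0,0.085],
    [-0.024,-0.017,0.6,0.02,0.02,0,0.085],
    [-0.029,-0.02,0.72,0.025,0.024,0,0.085],
    [-0.034,-0.024,0.84,0.03,0.028,0,0.085],
    [-0.038,-0.027,0.946,0.035,0.032,0,0.085],
  ],
)

```text
time_s: 3.97
tool_pos: [599.8, 101.3, 325.2]
eef_rot: [3.141, -0.0, 1.048]
force: [-0.3, -0.5, 0.2]
opening: 85.1
gripper_force: 0.0
```

Call:
send_rows(
  targets=[
    [0,0,0.12,0.005,0.004,-0.005,0.085],
    [0,0,0.24,0.01,0.008,-0.01,0.085],
    [0,0,0.36,0.015,0.012,-0.015,0.085],
    [0,0,0.48,0.02,0.016,-0.02,0.085],
    [0,0,0.6,0.025,0.02,-0.025,0.085],
    [0,0,0.72,0.03,0.024,-0.03,0.085],
    [0,0,0.84,0.035,0.028,-0.035,0.085],
    [0,0,0.95,0.043,0.032,-0.04,0.085],
  ],
)

```text
time_s: 4.63
tool_pos: [642.5, 133.3, 285.3]
eef_rot: [3.141, -0.0, 1.998]
force: [0.0, -0.2, -0.1]
opening: 85.0
gripper_force: 0.0
```

Call:
send_rows(
  targets=[
    [0,0,0.12,0,0,-0.01,0.085],
    [0,0,0.24,0,0,-0.02,0.085],
    [0,0,0.36,0,0,-0.03,0.085],
    [0,0,0.48,0,0,-0.04,0.085],
    [0,0,0.6,0,0,-0.05,0.085],
    [0,0,0.72,0,0,-0.06,0.085],
    [0,0,0.84,0,0,-0.07,0.085],
    [0,0,0.95,0,0,-0.08,0.085],
  ],
)

```text
time_s: 5.3
tool_pos: [642.5, 133.1, 204.8]
eef_rot: [3.141, -0.0, 2.948]
force: [-0.3, -0.1, 0.4]
opening: 84.9
gripper_force: 0.0
```

```bash
python3 -c "
from h import *
p,d,m,T=cam('wrist');save('w2',p);P=cloud(d,m,T);X,Y,Z=np.moveaxis(P,-1,0)
mk=(X>580)&(X<720)&(Y>60)&(Y<210)&(Z>156)&(Z<172)
c,s,a=cv2.minAreaRect(P[mk][:,:2].astype(np.float32));print(c,s,mk.sum())
u,v=np.where(mk)[1],np.where(mk)[0];print(u.min(),u.max(),v.min(),v.max())
go(643,132,101,3.1556)"
```

```text
(644.2095336914062, 133.29261779785156) (61.30784225463867, 61.72600173950195) 7741
270 371 206 302
turn [ 0.001 -0.003  0.203] shift [ 0.0011 -0.0009 -0.1016] q [0.2  0.39 0.32 1.5  0.   0.39] F [ 0.9  0.2 -1. ]
```

Call:
send_rows(
  targets=[
    [0,0,0.1,0.001,0,-0.012,0.085],
    [0,0,0.2,0.001,0,-0.025,0.085],
    [0,0,0.2,0.001,0,-0.04,0.085],
    [0,0,0.2,0.001,0,-0.055,0.085],
    [0,0,0.2,0.001,0,-0.07,0.085],
    [0,0,0.2,0.001,0,-0.085,0.085],
    [0,0,0.2,0.001,0,-0.096,0.085],
    [0,0,0.2,0.001,0,-0.104,0.085],
  ],
)

```text
time_s: 6.02
tool_pos: [643.5, 132.5, 100.0]
eef_rot: [3.142, -0.001, 3.14]
force: [-0.5, 1.2, 0.0]
opening: 85.3
gripper_force: 0.0
```

Call:
send_rows(
  targets=[
    [0,0,0,0,0,0,0.08],
    [0,0,0,0,0,0,0.075],
    [0,0,0,0,0,0,0.07],
    [0,0,0,0,0,0,0.066],
    [0,0,0,0,0,0,0.062],
    [0,0,0,0,0,0,0.06],
    [0,0,0,0,0,0,0.06],
    [0,0,0,0,0,0,0.06],
  ],
  newtons=40,
)

```text
time_s: 6.68
tool_pos: [645.0, 132.2, 102.5]
eef_rot: [3.14, 0.002, 3.14]
force: [-0.1, 2.0, 6.0]
opening: 63.0
gripper_force: 42.4
```

```bash
python3 -c "
from h import *
p,d,m,T=cam('side');q,_,_,_=cam('scene')
save('g1',np.hstack([cv2.resize(p[90:250,260:420],(400,400),interpolation=2),cv2.resize(q[70:230,220:380],(400,400),interpolation=2)]))"
```

```text
(no output)
```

View pics/g1.png

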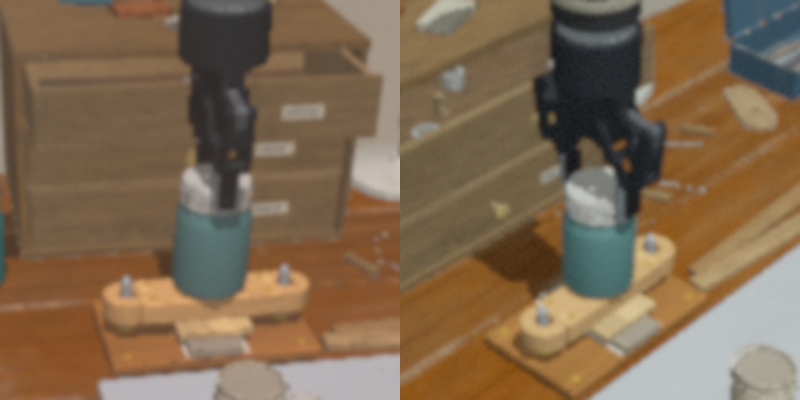

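```bash
python3 -c "
from h import *
p,d,m,T=cam('side');P=cloud(d,m,T)
for v in range(150,186,2): print(v,p[v,352],P[v,352].round(0),p[v,349],P[v,349].round(0))
print(read_state()['tool_pos'],read_state()['gripper_force'],read_state()['opening'],read_state()['force'])"
```

```text
150 [83 69 56] [708. 311. 111.] [52 46 45] [632.  68. 212.]
152 [94 75 57] [708. 311. 105.] [53 47 45] [633.  69. 208.]
154 [62 54 51] [641.  74. 201.] [53 48 46] [634.  71. 203.]
156 [63 60 61] [640.  70. 198.] [54 49 47] [634.  71. 198.]
158 [55 51 50] [640.  70. 194.] [54 48 46] [633.  68. 195.]
160 [51 46 43] [646.  88. 182.] [52 47 45] [640.  89. 182.]
162 [52 47 44] [646.  89. 177.] [56 51 48] [639.  87. 178.]
164 [52 47 44] [647.  89. 172.] [54 49 46] [639.  86. 174.]
166 [53 48 45] [647.  89. 168.] [54 49 47] [640.  88. 169.]
168 [54 49 46] [648.  90. 163.] [56 51 48] [641.  88. 164.]
170 [55 50 47] [648.  89. 158.] [57 51 48] [641.  89. 159.]
172 [60 54 52] [648.  89. 154.] [57 51 49] [641.  88. 155.]
174 [88 87 86] [650.  95. 147.] [92 89 88] [644.  96. 146.]
176 [82 91 89] [652. 103. 138.] [88 95 92] [646. 104. 138.]
178 [73 88 85] [652. 101. 134.] [74 89 86] [647. 104. 133.]
180 [76 93 89] [652.  99. 130.] [76 93 91] [646. 100. 130.]
182 [ 85 108 105] [653. 102. 124.] [ 86 111 109] [645.  97. 127.]
184 [ 88 112 110] [653. 100. 120.] [ 89 115 113] [646. 100. 121.]
[645.05017619 132.19686762 102.50062375] 42.36531972885132 62.546821669761556 [-0.21262743  2.41433143  6.02004163]
```

```bash
python3 -c "
from h import *
z=np.load('w1.npz');m=camera_model('wrist');M=np.array(m['mount']);print(M.round(3))
P=cloud(z['d'],m,M)
for u,v in [(205,325),(200,330),(205,345),(190,330),(435,325),(440,330),(437,350),(120,380),(330,440)]: print((u,v),z['p'][v,u],z['d'][v,u].round(),P[v,u].round(1))
near=(z['d']<330)&(z['d']>0)
print('max tool z of near pts',np.sort(P[near][:,2])[-2000::200].round(1))
i=np.argmax(np.where(near&(np.abs(P[...,0])<15),P[...,2],-1e9));print(divmod(i,640))
"
```

```text
[[-0.00000e+00  9.46000e-01  3.24000e-01  8.37860e+01]
 [ 1.00000e+00  0.00000e+00 -0.00000e+00 -2.14000e-01]
 [-1.00000e-03  3.24000e-01 -9.46000e-01 -1.78516e+02]
 [ 0.00000e+00  0.00000e+00  0.00000e+00  1.00000e+00]]
(205, 325) [15 19 23] 146.0 [  7.5 -42.5 -50.6]
(200, 330) [24 25 25] 139.0 [  9.1 -42.5 -56.7]
(205, 345) [23 25 25] 148.0 [ -0.7 -43.1 -51.4]
(190, 330) [ 94 100  99] 135.0 [ 11.5 -44.6 -60.8]
(435, 325) [26 28 25] 142.0 [  9.3  42.2 -53.8]
(440, 330) [25 27 30] 136.0 [ 10.9  42.1 -59.8]
(437, 350) [26 27 30] 141.0 [  1.2  42.7 -57.6]
(120, 380) [132 130 119] 1094.0 [-641.5 -565.9  730.3]
(330, 440) [190 196 197] 647.0 [-438.   19.  327.]
max tool z of near pts [183.8 183.9 184.  184.2 184.3 184.5 184.7 184.9 185.2 185.6]
(np.int64(198), np.int64(126))
```

The reported TCP lies about 37 mm beyond the real shut fingertips: both the wrist depth and the side view put the tips at z≈143 when tool z is 102. The gripper is therefore holding only the lid. I'll allow for the offset and regrip lower on the glass.

Call:
send_rows(
  targets=[
    [0,0,0,0,0,0,0.07],
    [0,0,0,0,0,0,0.085],
    [0,0,0,0,0,0,0.085],
    [0,0,0.015,0,0,0.0,0.085],
    [0,0,0.015,0,0.001,-0.006,0.085],
    [0,0,0.015,0,0.001,-0.014,0.085],
    [0,0,0.015,0,0.001,-0.023,0.085],
    [0,0,0.015,0,0.001,-0.035,0.085],
  ],
)

```text
time_s: 7.5
tool_pos: [644.2, 132.7, 64.9]
eef_rot: [3.141, -0.0, -3.128]
force: [-0.0, -0.5, 0.2]
opening: 85.1
gripper_force: 0.0
```

Call:
send_rows(
  targets=[
    [0,0,0,0,0,0,0.085],
    [0,0,0,0,0,0,0.08],
    [0,0,0,0,0,0,0.075],
    [0,0,0,0,0,0,0.07],
    [0,0,0,0,0,0,0.066],
    [0,0,0,0,0,0,0.063],
    [0,0,0,0,0,0,0.06],
    [0,0,0,0,0,0,0.06],
  ],
  newtons=40,
)

```text
time_s: 8.17
tool_pos: [644.6, 133.7, 67.1]
eef_rot: [3.14, 0.001, -3.127]
force: [-0.6, 5.3, 3.3]
opening: 66.0
gripper_force: 37.5
```

Call:
send_rows(
  targets=[
    [0,0,0,0,0,0.001,0.06],
    [0,0,0,0,0,0.004,0.06],
    [0,0,0,0,0,0.01,0.06],
    [0,0,0,0,0,0.02,0.06],
    [0,0,0,0,0,0.035,0.06],
    [0,0,0,0,0,0.055,0.06],
    [0,0,0,-0.003,-0.005,0.075,0.06],
    [0,0,0,-0.01,-0.015,0.09,0.06],
  ],
  newtons=60,
)

```text
time_s: 8.83
tool_pos: [634.9, 118.1, 157.7]
eef_rot: [3.141, 0.001, -3.127]
force: [-0.1, -0.5, -4.3]
opening: 65.5
gripper_force: 60.9
```

Call:
send_rows(
  targets=[
    [0,0,0,-0.012,-0.015,0,0.06],
    [0,0,0,-0.03,-0.035,0,0.06],
    [0,0,0,-0.05,-0.06,0,0.06],
    [0,0,0,-0.07,-0.088,0,0.06],
    [0,0,0,-0.09,-0.117,0,0.06],
    [0,0,0,-0.11,-0.147,0,0.06],
    [0,0,0,-0.13,-0.177,0,0.06],
    [0,0,0,-0.145,-0.21,0,0.06],
  ],
)

```text
time_s: 9.5
tool_pos: [487.3, -93.4, 156.6]
eef_rot: [-3.141, -0.0, -3.127]
force: [-0.3, -0.6, -4.9]
opening: 65.5
gripper_force: 60.8
```

Call:
send_rows(
  targets=[
    [0,0,0,-0.01,-0.035,0,0.06],
    [0,0,0,-0.018,-0.07,0,0.06],
    [0,0,0,-0.024,-0.105,0,0.06],
    [0,0,0,-0.03,-0.14,0,0.06],
    [0,0,0,-0.034,-0.175,0,0.06],
    [0,0,0,-0.037,-0.205,0,0.06],
    [0,0,0,-0.039,-0.23,0,0.06],
    [0,0,0,-0.04,-0.247,0,0.06],
  ],
)

```text
time_s: 10.17
tool_pos: [448.2, -342.2, 156.3]
eef_rot: [-3.14, -0.001, -3.13]
force: [0.7, 0.4, -4.5]
opening: 65.0
gripper_force: 60.9
```

```bash
python3 -c "
from h import *
go(450,-340,14,-3.127)
p,d,m,T=cam('side');save('j1',p)
P=cloud(d,m,T);X,Y,Z=np.moveaxis(P,-1,0)
hsv=cv2.cvtColor(p,cv2.COLOR_RGB2HSV);k=(hsv[...,0]>75)&(hsv[...,0]<100)&(hsv[...,1]>50)&(Y<-250)&(Z>10)
print(np.nanpercentile(P[k],[1,50,99],axis=0).round(1))"
```

```text
turn [ 0.001 -0.001  0.003] shift [ 0.0018  0.0022 -0.1423] q [-0.65  0.2  -0.03  1.34 -0.   -0.66] F [ 0.7  0.4 -4.5]
[[ 410.9 -383.3   14. ]
 [ 438.9 -372.   183. ]
 [ 906.1 -344.5  364.9]]
```

View pics/j1.png

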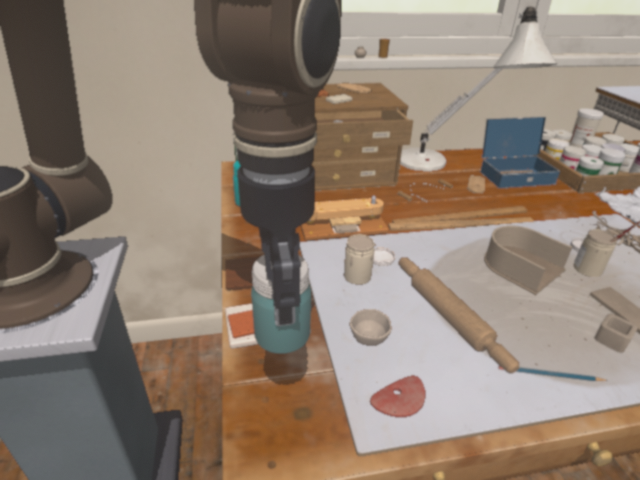

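The jar hangs upright in the gripper at (282,305), clear of the tile and bowl. I'll set it down.

Call:
send_rows(
  targets=[
    [0,0,0,0.001,0,-0.012,0.06],
    [0,0,0,0.001,0,-0.035,0.06],
    [0,0,0,0.001,0,-0.06,0.06],
    [0,0,0,0.001,0,-0.085,0.06],
    [0,0,0,0.001,0,-0.105,0.06],
    [0,0,0,0.001,0,-0.122,0.06],
    [0,0,0,0.001,0,-0.133,0.06],
    [0,0,0,0.001,0,-0.139,0.06],
  ],
)

```text
time_s: 10.88
tool_pos: [449.4, -338.8, 15.6]
eef_rot: [3.14, -0.002, -3.128]
force: [-0.2, 0.6, -4.6]
opening: 64.9
gripper_force: 60.8
```

Call:
send_rows(
  targets=[
    [0,0,0,0,0,-0.001,0.06],
    [0,0,0,0,0,-0.002,0.06],
    [0,0,0,0,0,-0.003,0.06],
    [0,0,0,0,0,-0.004,0.06],
    [0,0,0,0,0,-0.005,0.06],
    [0,0,0,0,0,-0.005,0.06],
    [0,0,0,0,0,-0.005,0.06],
    [0,0,0,0,0,-0.005,0.06],
  ],
)

```text
time_s: 11.55
tool_pos: [450.7, -339.7, 12.5]
eef_rot: [-3.141, 0.001, -3.128]
force: [0.8, -0.4, -0.6]
opening: 65.6
gripper_force: 61.2
```

Call:
send_rows(
  targets=[
    [0,0,0,0,0,0,0.072],
    [0,0,0,0,0,0,0.085],
    [0,0,0,0,0,0,0.085],
    [0,0,0,0,0,0.01,0.085],
    [0,0,0,0,0,0.03,0.085],
    [0,0,0,0,0,0.06,0.085],
    [0,0,0,0,0,0.095,0.085],
    [0,0,0,0,0,0.13,0.085],
  ],
)

```text
time_s: 12.22
tool_pos: [449.7, -338.9, 143.8]
eef_rot: [3.141, -0.001, -3.128]
force: [1.0, -0.8, -0.0]
opening: 84.8
gripper_force: 0.0
```

Call:
send_rows(
  targets=[
    [0,0,0,0.01,0.03,0,0.085],
    [0,0,0,0.02,0.065,0,0.085],
    [0,0,0,0.03,0.1,0,0.085],
    [0,0,0,0.045,0.135,0,0.085],
    [0,0,0,0.06,0.17,0,0.085],
    [0,0,0,0.075,0.205,0,0.085],
    [0,0,0,0.09,0.24,0,0.085],
    [0,0,0,0.11,0.27,0,0.085],
  ],
)

```text
time_s: 12.88
tool_pos: [560.2, -67.0, 143.3]
eef_rot: [3.141, 0.001, -3.127]
force: [1.0, -1.2, -0.5]
opening: 84.8
gripper_force: 0.0
```

Call:
send_rows(
  targets=[
    [0,0,0,0.01,0.03,0,0.085],
    [0,0,0,0.02,0.06,0,0.085],
    [0,0,0,0.03,0.09,0,0.085],
    [0,0,0,0.04,0.12,0,0.085],
    [0,0,0,0.05,0.15,0,0.085],
    [0,0,0,0.06,0.175,0,0.085],
    [0,0,0,0.07,0.195,0,0.085],
    [0,0,0,0.08,0.2,0,0.085],
  ],
)

```text
time_s: 13.55
tool_pos: [640.5, 134.2, 142.7]
eef_rot: [3.14, 0.0, -3.125]
force: [-0.4, -0.1, -0.6]
opening: 85.0
gripper_force: 0.0
```

```bash
python3 -c "
from h import *
p,d,m,T=cam('wrist');save('w3',p);P=cloud(d,m,T);X,Y,Z=np.moveaxis(P,-1,0)
def rect(mk,t):
    mk=cv2.morphologyEx(mk.astype(np.uint8),cv2.MORPH_OPEN,np.ones((3,3)))>0
    c,s,a=cv2.minAreaRect(P[mk][:,:2].astype(np.float32)); print(t,mk.sum(),np.round(c,1),np.round(s,1),round(a,1),'z',np.round(np.median(P[mk][:,2]),1))
r=(X>520)&(X<760)&(Y>30)&(Y<230)
rect(r&(Z>46)&(Z<62),'bar'); rect(r&(Z>10)&(Z<30),'base')
go(641.5,131,-1,-3.127)"
```

```text
bar 15271 [642.  130.6] [194.7  46.3] 0.7 z 54.2
base 17096 [641.3 117.5] [196.7 151.4] 0.5 z 15.6
turn [-0.001  0.001 -0.002] shift [-0.0005 -0.0027 -0.1431] q [0.2  0.38 0.17 1.36 0.   0.19] F [ 0.1 -0.1  0.2]
```

View pics/w3.png

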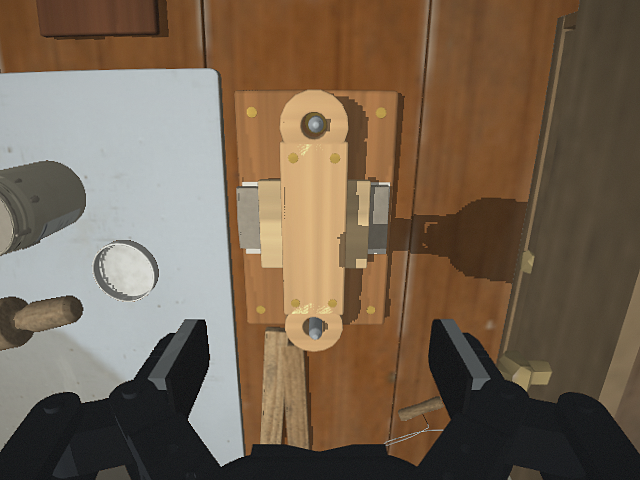

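The platen now sits bare over its posts at (315,123) and (316,327). I'll grip it.

Call:
send_rows(
  targets=[
    [0,0,0,0.001,-0.003,-0.012,0.085],
    [0,0,0,0.001,-0.003,-0.035,0.085],
    [0,0,0,0.001,-0.003,-0.06,0.085],
    [0,0,0,0.001,-0.003,-0.085,0.085],
    [0,0,0,0.001,-0.003,-0.105,0.085],
    [0,0,0,0.001,-0.003,-0.122,0.085],
    [0,0,0,0.001,-0.003,-0.136,0.085],
    [0,0,0,0.001,-0.003,-0.144,0.085],
  ],
)

```text
time_s: 14.27
tool_pos: [640.1, 127.0, -3.5]
eef_rot: [-3.141, -0.002, -3.128]
force: [-0.5, 0.4, -0.2]
opening: 84.8
gripper_force: 0.0
```

Call:
send_rows(
  targets=[
    [0,0,0,0,0,0,0.08],
    [0,0,0,0,0,0,0.07],
    [0,0,0,0,0,0,0.06],
    [0,0,0,0,0,0,0.052],
    [0,0,0,0,0,0,0.046],
    [0,0,0,0,0,0,0.04],
    [0,0,0,0,0,0,0.038],
    [0,0,0,0,0,0,0.038],
  ],
  newtons=50,
)

```text
time_s: 14.93
tool_pos: [642.3, 128.7, -0.2]
eef_rot: [3.14, 0.003, -3.128]
force: [-0.3, 1.8, 6.6]
opening: 45.1
gripper_force: 52.5
```

Call:
send_rows(
  targets=[
    [0,0,0,0,0,0.001,0.038],
    [0,0,0,0,0,0.003,0.038],
    [0,0,0,0,0,0.008,0.038],
    [0,0,0,0,0,0.016,0.038],
    [0,0,0,0,0,0.028,0.038],
    [0,0,0,0,0,0.042,0.038],
    [0,0,0,0,0,0.058,0.038],
    [0,0,0,0,0,0.075,0.038],
  ],
  newtons=60,
)

```text
time_s: 15.6
tool_pos: [640.3, 126.9, 72.6]
eef_rot: [-3.14, -0.003, -3.128]
force: [0.3, -0.2, -2.7]
opening: 44.4
gripper_force: 62.9
```

Call:
send_rows(
  targets=[
    [0,0,0.05,-0.015,0,0.005,0.038],
    [0,0,0.15,-0.04,0,0.01,0.038],
    [0,0,0.26,-0.07,0,0.01,0.038],
    [0,0,0.37,-0.1,0,0.01,0.038],
    [0,0,0.48,-0.13,0,0.01,0.038],
    [0,0,0.59,-0.16,0,0.0,0.038],
    [0,0,0.69,-0.18,0,-0.01,0.038],
    [0,0,0.785,-0.19,0,-0.02,0.038],
  ],
)

```text
time_s: 16.27
tool_pos: [447.9, 126.7, 52.5]
eef_rot: [3.142, -0.003, -2.338]
force: [-1.1, -0.5, -3.4]
opening: 44.5
gripper_force: 62.9
```

Call:
send_rows(
  targets=[
    [0,0,0,0,-0.002,-0.012,0.038],
    [0,0,0,0,-0.002,-0.03,0.038],
    [0,0,0,0,-0.002,-0.048,0.038],
    [0,0,0,0,-0.002,-0.06,0.038],
    [0,0,0,0,-0.002,-0.067,0.038],
    [0,0,0,0,-0.002,-0.072,0.038],
    [0,0,0,0,-0.002,-0.074,0.038],
    [0,0,0,0,-0.002,-0.074,0.038],
  ],
)

```text
time_s: 16.93
tool_pos: [451.2, 125.6, -21.1]
eef_rot: [-3.142, -0.001, -2.343]
force: [-0.3, 0.1, -2.7]
opening: 44.2
gripper_force: 62.9
```

Call:
send_rows(
  targets=[
    [0,0,0,0,0,-0.001,0.038],
    [0,0,0,0,0,-0.002,0.038],
    [0,0,0,0,0,-0.003,0.038],
    [0,0,0,0,0,-0.004,0.038],
    [0,0,0,0,0,-0.005,0.038],
    [0,0,0,0,0,-0.005,0.038],
    [0,0,0,0,0,-0.005,0.038],
    [0,0,0,0,0,-0.005,0.038],
  ],
)

```text
time_s: 17.6
tool_pos: [451.5, 125.8, -25.0]
eef_rot: [-3.141, 0.001, -2.343]
force: [-2.6, -2.3, 7.4]
opening: 44.9
gripper_force: 64.1
```

Call:
send_rows(
  targets=[
    [0,0,0,0,0,0,0.048],
    [0,0,0,0,0,0,0.06],
    [0,0,0,0,0,0,0.06],
    [0,0,0,0,0,0.005,0.06],
    [0,0,0,0,0,0.02,0.06],
    [0,0,0,0,0,0.045,0.06],
    [0,0,0,0,0,0.075,0.07],
    [0,0,0,0,0,0.11,0.08],
  ],
)

```text
time_s: 18.27
tool_pos: [450.1, 125.4, 84.2]
eef_rot: [3.14, -0.003, -2.343]
force: [0.7, 1.4, -0.1]
opening: 79.4
gripper_force: 0.0
```

Call:
send_rows(
  targets=[
    [0,0,-0.1,0.02,0,0.01,0.08],
    [0,0,-0.22,0.045,0,0.02,0.08],
    [0,0,-0.34,0.075,0,0.03,0.08],
    [0,0,-0.46,0.105,0,0.04,0.08],
    [0,0,-0.58,0.135,0,0.05,0.08],
    [0,0,-0.7,0.16,0.001,0.06,0.08],
    [0,0,-0.82,0.18,0.001,0.06,0.08],
    [0,0,-0.94,0.192,0.003,0.06,0.08],
  ],
)

```text
time_s: 18.93
tool_pos: [645.7, 128.5, 144.2]
eef_rot: [3.141, 0.001, 2.994]
force: [-0.9, 0.1, -0.7]
opening: 80.1
gripper_force: 0.0
```

Call:
send_rows(
  targets=[
    [0,0,-0.12,0,0,0,0.075],
    [0,0,-0.24,0,0,0,0.075],
    [0,0,-0.36,0,0,0,0.075],
    [0,0,-0.48,0,0,0,0.07],
    [0,0,-0.6,0,0,0,0.07],
    [0,0,-0.72,0,0,0,0.07],
    [0,0,-0.84,0,0,0,0.07],
    [0,0,-0.84,0,0,0,0.07],
  ],
)

```text
time_s: 19.6
tool_pos: [643.2, 128.7, 144.0]
eef_rot: [-3.142, -0.0, 2.157]
force: [-0.1, 0.5, 0.0]
opening: 69.8
gripper_force: 0.0
```

```bash
python3 -c "
from h import *
p,d,m,T=cam('wrist');save('w4',p);P=cloud(d,m,T);X,Y,Z=np.moveaxis(P,-1,0);np.savez('w4',p=p,d=d,T=T)
def rect(mk,t):
    mk=cv2.morphologyEx(mk.astype(np.uint8),cv2.MORPH_OPEN,np.ones((3,3)))>0
    c,s,a=cv2.minAreaRect(P[mk][:,:2].astype(np.float32)); print(t,mk.sum(),np.round(c,1),np.round(s,1),round(a,1),'z',np.round(np.median(P[mk][:,2]),1))
r=(X>520)&(X<760)&(Y>65)&(Y<200)
rect(r&(Z>20)&(Z<32)&(abs(X-642)<45),'tan'); rect(r&(Z>12)&(Z<30),'base'); 
for s in(-1,1): k=r&(Z>63)&(Z<75)&(abs(X-641-75*s)<15); print('post',k.sum(),P[k].mean(0).round(1))
go(642,130,-18,1.585)"
```

```text
tan 9283 [639.2 129.2] [ 51.4 118.8] 1.4 z 24.1
base 35272 [629.6 133.1] [126.1 219.3] 89.9 z 15.8
post 187 [566.6 132.2  67.7]
post 151 [714.8 133.6  67.5]
turn [-0.    -0.    -0.578] shift [-0.0012  0.0013 -0.162 ] q [0.2  0.38 0.18 1.37 0.   1.18] F [-0.6  0.   0.1]
```

View pics/w4.png

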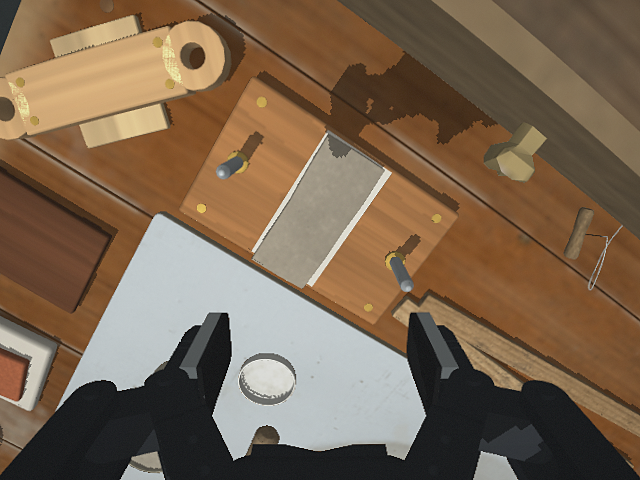

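The tan tile lies bare on the inlay at (322,205), yaw about 1.4°, with the posts at (229,167) and (400,272). I'll grip it across x.

Call:
send_rows(
  targets=[
    [0,0,-0.12,-0.001,0,-0.005,0.07],
    [0,0,-0.24,-0.002,0,-0.015,0.07],
    [0,0,-0.36,-0.003,0,-0.025,0.07],
    [0,0,-0.48,-0.004,0,-0.035,0.07],
    [0,0,-0.562,-0.004,0,-0.045,0.07],
    [0,0,-0.562,-0.004,0,-0.06,0.07],
    [0,0,-0.562,-0.004,0,-0.08,0.07],
    [0,0,-0.562,-0.004,0,-0.1,0.07],
  ],
)

```text
time_s: 20.32
tool_pos: [639.6, 128.8, 43.7]
eef_rot: [3.14, -0.0, 1.602]
force: [-0.4, 0.1, 0.5]
opening: 70.0
gripper_force: 0.0
```

```bash
python3 -c "
from h import *
go(639.5,129.5,-21,1.595)"
```

```text
turn [-0.     0.001 -0.007] shift [-0.0001  0.0007 -0.0647] q [ 0.2   0.4  -0.02  1.15  0.    1.74] F [-0.4  0.1  0.5]
```

Call:
send_rows(
  targets=[
    [0,0,-0.007,0,0,-0.015,0.07],
    [0,0,-0.007,0,0,-0.03,0.07],
    [0,0,-0.007,0,0,-0.042,0.07],
    [0,0,-0.007,0,0,-0.052,0.07],
    [0,0,-0.007,0,0,-0.058,0.07],
    [0,0,-0.007,0,0,-0.062,0.07],
    [0,0,-0.007,0,0,-0.065,0.07],
    [0,0,-0.007,0,0,-0.065,0.07],
  ],
)

```text
time_s: 20.98
tool_pos: [639.3, 128.8, -21.3]
eef_rot: [3.141, -0.0, 1.592]
force: [-0.4, 0.4, -0.5]
opening: 69.9
gripper_force: 0.0
```

Call:
send_rows(
  targets=[
    [0,0,0,0,0,0,0.065],
    [0,0,0,0,0,0,0.06],
    [0,0,0,0,0,0,0.055],
    [0,0,0,0,0,0,0.05],
    [0,0,0,0,0,0,0.046],
    [0,0,0,0,0,0,0.046],
    [0,0,0,0,0,0,0.046],
    [0,0,0,0,0,0,0.046],
  ],
  newtons=25,
)

```text
time_s: 21.65
tool_pos: [639.7, 128.8, -20.3]
eef_rot: [3.14, -0.0, 1.591]
force: [-0.6, -0.7, 4.9]
opening: 50.2
gripper_force: 26.7
```

Call:
send_rows(
  targets=[
    [0,0,0,0,0,0.001,0.046],
    [0,0,0,0,0,0.004,0.046],
    [0,0,0,0,0,0.01,0.046],
    [0,0,0,0,0,0.02,0.046],
    [0,0,0,0,0,0.035,0.046],
    [0,0,0,0,0,0.055,0.046],
    [0,0,0,0,0,0.075,0.046],
    [0,0,0,0,0,0.1,0.046],
  ],
  newtons=35,
)

```text
time_s: 22.32
tool_pos: [638.6, 128.6, 79.5]
eef_rot: [-3.14, 0.0, 1.591]
force: [0.2, -0.5, -1.2]
opening: 50.2
gripper_force: 36.5
```

Call:
send_rows(
  targets=[
    [0,0,0.05,-0.01,-0.01,0.005,0.046],
    [0,0,0.15,-0.025,-0.02,0.01,0.046],
    [0,0,0.26,-0.045,-0.04,0.01,0.046],
    [0,0,0.37,-0.07,-0.06,0.01,0.046],
    [0,0,0.48,-0.095,-0.08,0.01,0.046],
    [0,0,0.6,-0.12,-0.1,0.01,0.046],
    [0,0,0.7,-0.145,-0.12,0.01,0.046],
    [0,0,0.82,-0.17,-0.135,0.01,0.046],
  ],
)

```text
time_s: 22.98
tool_pos: [468.0, -7.4, 89.6]
eef_rot: [3.141, 0.001, 2.416]
force: [0.4, 0.0, -1.1]
opening: 50.6
gripper_force: 36.6
```

Call:
send_rows(
  targets=[
    [0,0,0.11,-0.015,-0.01,0,0.046],
    [0,0,0.23,-0.025,-0.018,0,0.046],
    [0,0,0.35,-0.03,-0.022,0,0.046],
    [0,0,0.47,-0.033,-0.024,0,0.046],
    [0,0,0.59,-0.033,-0.024,-0.01,0.046],
    [0,0,0.69,-0.033,-0.024,-0.02,0.046],
    [0,0,0.721,-0.033,-0.024,-0.03,0.046],
    [0,0,0.721,-0.033,-0.024,-0.04,0.046],
  ],
)

```text
time_s: 23.65
tool_pos: [436.6, -30.3, 49.3]
eef_rot: [3.142, 0.001, 3.133]
force: [0.1, 0.2, -2.0]
opening: 50.4
gripper_force: 36.6
```

```bash
python3 -c "
from h import *
p,d,m,T=cam('side');q,_,_,_=cam('scene')
save('t1',np.hstack([cv2.resize(p[190:350,180:340],(400,400),interpolation=2),cv2.resize(q[200:360,220:380],(400,400),interpolation=2)]))
go(436.7,-29.5,-23,3.132)"
```

```text
turn [-0.    -0.002  0.001] shift [ 0.0015  0.0007 -0.0709] q [-0.07  0.01 -0.49  1.07  0.   -0.06] F [-0.4 -0.4 -1.5]
```

View pics/t1.png

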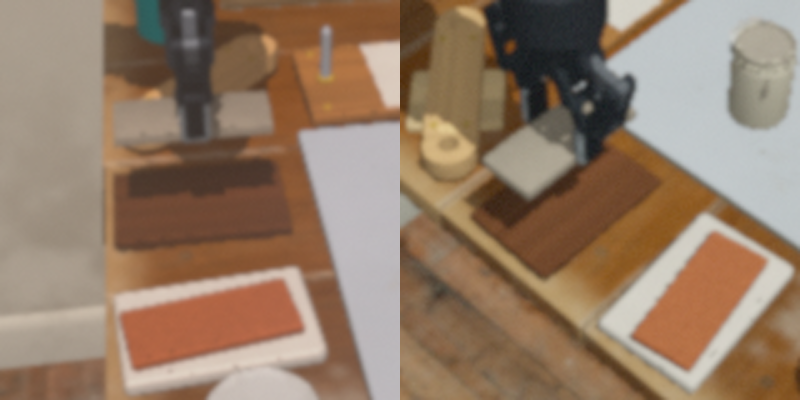

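The tan tile hangs level above the ware board, aligned with it. I'll lower it.

Call:
send_rows(
  targets=[
    [0,0,0,0,0.001,-0.015,0.046],
    [0,0,0,0,0.001,-0.033,0.046],
    [0,0,0,0,0.001,-0.05,0.046],
    [0,0,0,0,0.001,-0.06,0.046],
    [0,0,0,0,0.001,-0.066,0.046],
    [0,0,0,0,0.001,-0.069,0.046],
    [0,0,0,0,0.001,-0.07,0.046],
    [0,0,0,0,0.001,-0.07,0.046],
  ],
)

```text
time_s: 24.42
tool_pos: [436.7, -29.3, -20.6]
eef_rot: [3.142, 0.0, 3.132]
force: [0.2, 0.1, -1.0]
opening: 50.0
gripper_force: 36.6
```

Call:
send_rows(
  targets=[
    [0,0,0,0,0,-0.001,0.046],
    [0,0,0,0,0,-0.002,0.046],
    [0,0,0,0,0,-0.003,0.046],
    [0,0,0,0,0,-0.004,0.046],
    [0,0,0,0,0,-0.004,0.046],
    [0,0,0,0,0,-0.004,0.046],
    [0,0,0,0,0,-0.004,0.046],
    [0,0,0,0,0,-0.004,0.046],
  ],
)

```text
time_s: 25.08
tool_pos: [436.6, -29.3, -24.3]
eef_rot: [3.141, 0.001, 3.132]
force: [-2.6, -0.2, 6.4]
opening: 50.4
gripper_force: 37.4
```

Call:
send_rows(
  targets=[
    [0,0,0,0,0,0,0.056],
    [0,0,0,0,0,0,0.068],
    [0,0,0,0,0,0,0.07],
    [0,0,0,0,0,0.005,0.07],
    [0,0,0,0,0,0.02,0.07],
    [0,0,0,0,0,0.045,0.07],
    [0,0,0,0,0,0.075,0.07],
    [0,0,0,0,0,0.11,0.07],
  ],
)

```text
time_s: 25.75
tool_pos: [434.9, -29.2, 85.2]
eef_rot: [3.141, -0.003, 3.132]
force: [0.7, -0.7, 0.5]
opening: 70.1
gripper_force: 0.0
```

Call:
send_rows(
  targets=[
    [0,0,0.03,0,-0.02,0.005,0.07],
    [0,0,0.06,-0.001,-0.045,0.005,0.07],
    [0,0,0.09,-0.001,-0.07,0.005,0.07],
    [0,0,0.12,-0.002,-0.095,0.005,0.07],
    [0,0,0.15,-0.002,-0.12,0.005,0.07],
    [0,0,0.165,-0.002,-0.138,0.005,0.07],
    [0,0,0.165,-0.002,-0.148,0.005,0.07],
    [0,0,0.165,-0.002,-0.149,0.005,0.07],
  ],
)

```text
time_s: 26.42
tool_pos: [434.2, -179.6, 89.9]
eef_rot: [-3.142, -0.0, -2.989]
force: [0.8, 0.8, 0.8]
opening: 69.7
gripper_force: 0.0
```

```bash
python3 -c "
from h import *
p,d,m,T=cam('wrist');save('w5',p);P=cloud(d,m,T);X,Y,Z=np.moveaxis(P,-1,0);np.savez('w5',p=p,d=d,T=T)
def rect(mk,t):
    mk=cv2.morphologyEx(mk.astype(np.uint8),cv2.MORPH_OPEN,np.ones((3,3)))>0
    c,s,a=cv2.minAreaRect(P[mk][:,:2].astype(np.float32)); print(t,mk.sum(),np.round(c,1),np.round(s,1),round(a,1),'z',np.round(np.median(P[mk][:,2]),1))
hsv=cv2.cvtColor(p,cv2.COLOR_RGB2HSV);red=((hsv[...,0]<14))&(hsv[...,1]>120)
r=(X>340)&(X<525)
rect(r&(Y<-100)&(Y>-270)&(Z>18)&red,'red');rect(r&(Y<50)&(Y>-100)&(Z>17)&(Z<30),'tan');rect(r&(Y<50)&(Y>-100)&(Z>8)&(Z<30),'ware')
go(434.5,-178,-22,-2.986)"
```

```text
red 12908 [ 433.5 -178.6] [116.5  51.3] 8.7 z 22.4
tan 10858 [435.5 -29.3] [ 52.7 118.6] 89.9 z 20.1
ware 20734 [437.  -30.1] [ 91.4 136.4] 89.6 z 18.9
turn [-0.    -0.001  0.002] shift [ 0.0004  0.0007 -0.1119] q [-0.39  0.04 -0.36  1.17  0.   -0.54] F [-0.6 -0.6  0.2]
```

View pics/w5.png

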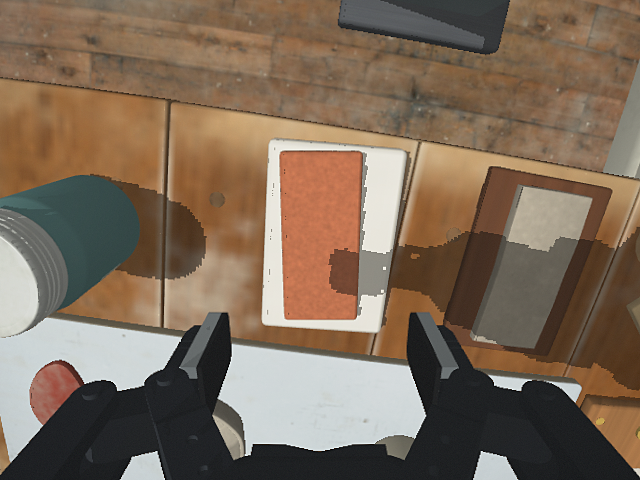

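The tan tile is centred on the ware board to within about 1.5 mm, and the red tile is at (321,235), yaw 8.7°. I'll grip the red one.

Call:
send_rows(
  targets=[
    [0,0,0,0,0.001,-0.012,0.07],
    [0,0,0,0,0.001,-0.032,0.07],
    [0,0,0,0,0.001,-0.055,0.07],
    [0,0,0,0,0.001,-0.078,0.07],
    [0,0,0,0,0.001,-0.095,0.07],
    [0,0,0,0,0.001,-0.105,0.07],
    [0,0,0,0,0.001,-0.112,0.07],
    [0,0,0,0,0.001,-0.113,0.07],
  ],
)

```text
time_s: 27.13
tool_pos: [433.7, -176.4, -24.0]
eef_rot: [3.141, -0.002, -2.985]
force: [-1.1, 0.1, -0.1]
opening: 69.8
gripper_force: 0.0
```

Call:
send_rows(
  targets=[
    [0,0,0,0,0,0,0.065],
    [0,0,0,0,0,0,0.06],
    [0,0,0,0,0,0,0.055],
    [0,0,0,0,0,0,0.05],
    [0,0,0,0,0,0,0.046],
    [0,0,0,0,0,0,0.046],
    [0,0,0,0,0,0,0.046],
    [0,0,0,0,0,0,0.046],
  ],
  newtons=25,
)

```text
time_s: 27.8
tool_pos: [435.1, -177.6, -21.9]
eef_rot: [-3.141, 0.002, -2.986]
force: [-1.2, 0.5, 5.1]
opening: 50.7
gripper_force: 26.1
```

Call:
send_rows(
  targets=[
    [0,0,0,0,0,0.001,0.046],
    [0,0,0,0,0,0.004,0.046],
    [0,0,0,0,0,0.01,0.046],
    [0,0,0,0,0,0.02,0.046],
    [0,0,0,0,0,0.035,0.046],
    [0,0,0,0,0,0.055,0.046],
    [0,0,0,0,0,0.075,0.046],
    [0,0,0,0,0,0.1,0.046],
  ],
  newtons=35,
)

```text
time_s: 28.47
tool_pos: [433.5, -177.0, 77.8]
eef_rot: [3.141, -0.001, -2.986]
force: [0.5, -0.4, -1.6]
opening: 50.8
gripper_force: 36.6
```

Call:
send_rows(
  targets=[
    [0,0,-0.08,0.005,0.015,0.005,0.046],
    [0,0,-0.19,0.012,0.035,0.01,0.046],
    [0,0,-0.3,0.02,0.06,0.015,0.046],
    [0,0,-0.41,0.03,0.085,0.015,0.046],
    [0,0,-0.52,0.045,0.11,0.015,0.046],
    [0,0,-0.63,0.06,0.135,0.015,0.046],
    [0,0,-0.74,0.075,0.16,0.015,0.046],
    [0,0,-0.857,0.09,0.185,0.015,0.046],
  ],
)

```text
time_s: 29.13
tool_pos: [524.9, 9.0, 92.9]
eef_rot: [3.141, 0.001, 2.435]
force: [0.7, 0.1, -0.7]
opening: 50.8
gripper_force: 36.6
```

Call:
send_rows(
  targets=[
    [0,0,-0.11,0.02,0.025,0,0.046],
    [0,0,-0.22,0.042,0.045,0,0.046],
    [0,0,-0.33,0.063,0.065,0,0.046],
    [0,0,-0.44,0.082,0.085,0,0.046],
    [0,0,-0.55,0.098,0.1,0,0.046],
    [0,0,-0.66,0.11,0.112,0,0.046],
    [0,0,-0.77,0.116,0.118,0,0.046],
    [0,0,-0.857,0.118,0.121,0,0.046],
  ],
)

```text
time_s: 29.8
tool_pos: [643.2, 130.0, 92.1]
eef_rot: [3.141, -0.0, 1.579]
force: [-0.8, -0.5, -0.5]
opening: 50.3
gripper_force: 36.6
```

```bash
python3 -c "
from h import *
go(641.2,129.5,-20,1.583)
p,d,m,T=cam('wrist');save('w6',p);P=cloud(d,m,T);X,Y,Z=np.moveaxis(P,-1,0);np.savez('w6',p=p,d=d,T=T)
hsv=cv2.cvtColor(p,cv2.COLOR_RGB2HSV);red=((hsv[...,0]<14))&(hsv[...,1]>120)&(Z>85)&(Z<160)
print('red in hand',np.nanpercentile(P[red],[1,50,99],axis=0).round(1))
for s in(-1,1): k=(Z>60)&(Z<75)&(abs(X-641-75*s)<15)&(abs(Y-131)<15); print('post',k.sum(),P[k].mean(0).round(1) if k.any() else 0)
"
```

```text
turn [-0.     0.     0.004] shift [-0.002  -0.0005 -0.1121] q [0.2  0.39 0.08 1.26 0.   1.76] F [-0.8 -0.5 -0.5]
red in hand [[617.8  74.8 133.8]
 [642.8 143.5 136.1]
 [667.9 189.2 137.5]]
post 296 [567.5 132.4  66.6]
post 291 [714.7 134.2  66.7]
```

View pics/w6.png

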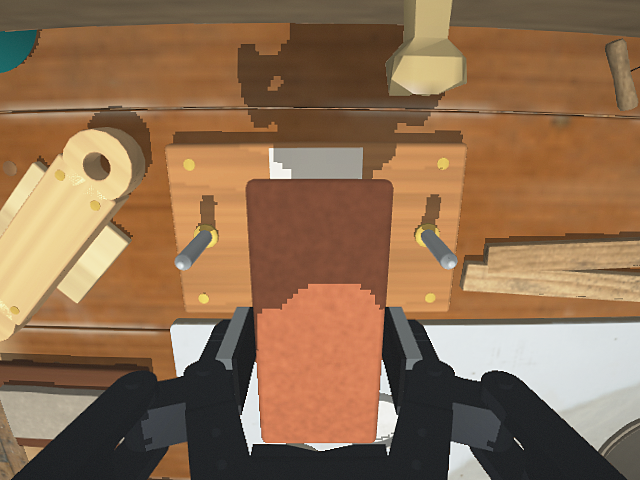

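The red tile is level in hand, lengthways along y, over the empty inlay at (318,163), between the posts at (195,248) and (437,248). I'll lower it.

Call:
send_rows(
  targets=[
    [0,0,0.004,-0.001,0,-0.012,0.046],
    [0,0,0.004,-0.002,0,-0.03,0.046],
    [0,0,0.004,-0.002,0,-0.05,0.046],
    [0,0,0.004,-0.002,0,-0.07,0.046],
    [0,0,0.004,-0.002,0,-0.088,0.046],
    [0,0,0.004,-0.002,0,-0.1,0.046],
    [0,0,0.004,-0.002,0,-0.107,0.046],
    [0,0,0.004,-0.002,0,-0.109,0.046],
  ],
)

```text
time_s: 30.52
tool_pos: [639.5, 128.5, -18.0]
eef_rot: [-3.14, 0.0, 1.588]
force: [-0.8, -0.2, -0.2]
opening: 50.4
gripper_force: 36.6
```

Call:
send_rows(
  targets=[
    [0,0,0,0,0,-0.001,0.046],
    [0,0,0,0,0,-0.002,0.046],
    [0,0,0,0,0,-0.003,0.046],
    [0,0,0,0,0,-0.004,0.046],
    [0,0,0,0,0,-0.004,0.046],
    [0,0,0,0,0,-0.004,0.046],
    [0,0,0,0,0,-0.004,0.046],
    [0,0,0,0,0,-0.004,0.046],
  ],
)

```text
time_s: 31.18
tool_pos: [641.0, 128.9, -19.7]
eef_rot: [3.139, -0.001, 1.587]
force: [-0.7, -0.1, 6.1]
opening: 50.6
gripper_force: 37.3
```

Call:
send_rows(
  targets=[
    [0,0,0,0,0,0,0.056],
    [0,0,0,0,0,0,0.068],
    [0,0,0,0,0,0,0.07],
    [0,0,0,0,0,0.005,0.07],
    [0,0,0,0,0,0.025,0.07],
    [0,0,0,0,0,0.055,0.07],
    [0,0,0,0,0,0.09,0.07],
    [0,0,0,0,0,0.125,0.07],
  ],
)

```text
time_s: 31.85
tool_pos: [639.5, 128.6, 104.8]
eef_rot: [-3.14, 0.0, 1.587]
force: [0.8, -0.0, 0.1]
opening: 70.3
gripper_force: 0.0
```

Call:
send_rows(
  targets=[
    [0,0,0.11,0,0,0.015,0.07],
    [0,0,0.23,0,0,0.03,0.07],
    [0,0,0.35,0,0,0.04,0.07],
    [0,0,0.47,0,0,0.04,0.07],
    [0,0,0.59,0,0,0.04,0.07],
    [0,0,0.71,0,0,0.04,0.07],
    [0,0,0.83,0,0,0.04,0.07],
    [0,0,0.95,0,0,0.04,0.07],
  ],
)

```text
time_s: 32.52
tool_pos: [640.1, 128.7, 144.0]
eef_rot: [3.142, -0.0, 2.543]
force: [0.5, -1.3, -0.2]
opening: 70.1
gripper_force: 0.0
```

```bash
python3 -c "
from h import *
p,d,m,T=cam('wrist');save('w7',p);P=cloud(d,m,T);X,Y,Z=np.moveaxis(P,-1,0)
def rect(mk,t):
    mk=cv2.morphologyEx(mk.astype(np.uint8),cv2.MORPH_OPEN,np.ones((3,3)))>0
    c,s,a=cv2.minAreaRect(P[mk][:,:2].astype(np.float32)); print(t,mk.sum(),np.round(c,1),np.round(s,1),round(a,1),'z',np.round(np.median(P[mk][:,2]),1))
r=(X>535)&(X<750)&(Y>55)&(Y<200)
rect(r&(Z>20)&(Z<32)&(abs(X-642)<45),'red');rect(r&(Z>13)&(Z<30)&(Y>69)&(Y<193.5),'base')
for s in(-1,1):
  k=(Z>66)&(Z<75)&(abs(X-641-75*s)<15)&(abs(Y-131)<15); print('post',k.sum(),P[k].mean(0).round(1) if k.any() else 0)
rect((X<530)&(X>360)&(Y>40)&(Y<215)&(Z>22)&(Z<40),'bar')
go(451,125.6,-25,-2.343)"
```

```text
red 9502 [640.6 129.3] [ 52.6 118.3] 0.8 z 24.3
base 34711 [641.1 131.6] [195.9 122.8] 0.8 z 15.7
post 135 [566.1 131.3  68.4]
post 102 [715.  133.2  68.5]
bar 10291 [464.4 117.9] [191.7  36.2] 53.5 z 29.3
turn [-0.    -0.     1.392] shift [-0.1891 -0.0031 -0.169 ] q [0.2  0.38 0.17 1.37 0.   0.79] F [ 0.8  0.3 -0.9]
```

View pics/w7.png

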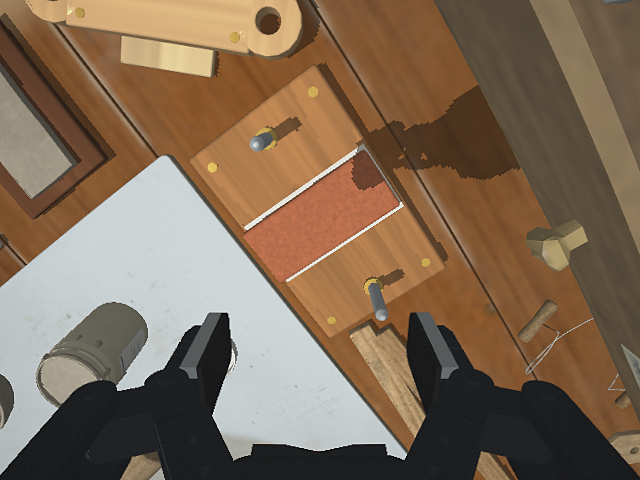

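The red tile lies on the inlay at (322,215), within about 2 mm of centre and square to it. Back to the platen.

Call:
send_rows(
  targets=[
    [0,0,0.11,-0.01,0,0,0.07],
    [0,0,0.23,-0.03,0,0,0.07],
    [0,0,0.35,-0.055,0,0,0.07],
    [0,0,0.47,-0.08,0,0,0.07],
    [0,0,0.58,-0.105,0,0,0.07],
    [0,0,0.69,-0.125,-0.001,0,0.07],
    [0,0,0.8,-0.145,-0.002,0,0.07],
    [0,0,0.91,-0.16,-0.003,0,0.07],
  ],
)

```text
time_s: 33.23
tool_pos: [478.5, 125.6, 144.2]
eef_rot: [3.141, -0.0, -2.833]
force: [0.4, 0.4, 0.2]
opening: 70.0
gripper_force: 0.0
```

Call:
send_rows(
  targets=[
    [0,0,0.11,-0.01,0,-0.005,0.07],
    [0,0,0.22,-0.018,0,-0.012,0.07],
    [0,0,0.33,-0.024,0,-0.02,0.07],
    [0,0,0.43,-0.028,0,-0.03,0.07],
    [0,0,0.482,-0.029,0,-0.035,0.07],
    [0,0,0.482,-0.029,0,-0.04,0.07],
    [0,0,0.482,-0.029,0,-0.04,0.07],
    [0,0,0.482,-0.029,0,-0.04,0.07],
  ],
)

```text
time_s: 33.9
tool_pos: [451.3, 125.7, 104.0]
eef_rot: [3.141, -0.0, -2.356]
force: [0.8, 0.5, 0.2]
opening: 70.0
gripper_force: 0.0
```

```bash
python3 -c "
from h import *
p,d,m,T=cam('wrist');save('w8',p);P=cloud(d,m,T);X,Y,Z=np.moveaxis(P,-1,0)
def rect(mk,t):
    mk=cv2.morphologyEx(mk.astype(np.uint8),cv2.MORPH_OPEN,np.ones((3,3)))>0
    c,s,a=cv2.minAreaRect(P[mk][:,:2].astype(np.float32)); print(t,mk.sum(),np.round(c,1),np.round(s,1),round(a,1),'z',np.round(np.median(P[mk][:,2]),1))
rect((X<535)&(X>360)&(Y>40)&(Y<215)&(Z>24)&(Z<36),'bar')
go(451,125.6,-25,-2.343)"
```

```text
bar 16736 [451.8 126.1] [194.   46.2] 45.7 z 29.4
turn [-0.     0.     0.013] shift [-0.0005 -0.0002 -0.1292] q [ 0.27  0.04 -0.34  1.2   0.   -0.51] F [ 0.3 -0.1 -0.9]
```

Call:
send_rows(
  targets=[
    [0,0,0.013,0,0,-0.012,0.07],
    [0,0,0.013,0,0,-0.032,0.07],
    [0,0,0.013,0,0,-0.055,0.07],
    [0,0,0.013,0,0,-0.08,0.07],
    [0,0,0.013,0,0,-0.1,0.07],
    [0,0,0.013,0,0,-0.115,0.07],
    [0,0,0.013,0,0,-0.125,0.07],
    [0,0,0.013,0,0,-0.129,0.07],
  ],
)

```text
time_s: 34.62
tool_pos: [450.7, 125.5, -26.3]
eef_rot: [3.141, -0.002, -2.342]
force: [-0.2, -0.3, 0.3]
opening: 69.8
gripper_force: 0.0
```

Call:
send_rows(
  targets=[
    [0,0,0,0,0,0,0.065],
    [0,0,0,0,0,0,0.058],
    [0,0,0,0,0,0,0.052],
    [0,0,0,0,0,0,0.046],
    [0,0,0,0,0,0,0.04],
    [0,0,0,0,0,0,0.038],
    [0,0,0,0,0,0,0.038],
    [0,0,0,0,0,0,0.038],
  ],
  newtons=60,
)

```text
time_s: 35.28
tool_pos: [452.0, 126.2, -23.7]
eef_rot: [-3.141, 0.002, -2.341]
force: [-2.1, -0.2, 5.3]
opening: 44.6
gripper_force: 61.7
```

Call:
send_rows(
  targets=[
    [0,0,0,0,0,0.001,0.038],
    [0,0,0,0,0,0.004,0.038],
    [0,0,0,0,0,0.012,0.038],
    [0,0,0,0,0,0.025,0.038],
    [0,0,0,0,0,0.045,0.038],
    [0,0,0,0,0,0.07,0.038],
    [0,0,0,0,0,0.095,0.038],
    [0,0,0,0,0,0.11,0.038],
  ],
)

```text
time_s: 35.95
tool_pos: [452.0, 125.9, 87.9]
eef_rot: [-3.14, 0.002, -2.341]
force: [0.9, 1.3, -2.7]
opening: 44.5
gripper_force: 61.8
```

Call:
send_rows(
  targets=[
    [0,0,-0.1,0.01,0,0,0.038],
    [0,0,-0.21,0.03,0,0,0.038],
    [0,0,-0.32,0.055,0,0,0.038],
    [0,0,-0.43,0.085,0.001,0,0.038],
    [0,0,-0.54,0.115,0.002,0,0.038],
    [0,0,-0.65,0.145,0.003,0,0.038],
    [0,0,-0.75,0.17,0.004,0,0.038],
    [0,0,-0.786,0.184,0.005,0,0.038],
  ],
)

```text
time_s: 36.62
tool_pos: [637.7, 130.6, 84.6]
eef_rot: [-3.142, 0.0, -3.132]
force: [-0.9, -0.3, -2.9]
opening: 44.7
gripper_force: 61.7
```

```bash
python3 -c "
from h import *
go(641.3,130.5,85,-3.129)
p,d,m,T=cam('wrist');save('w9',p);P=cloud(d,m,T);X,Y,Z=np.moveaxis(P,-1,0);np.savez('w9',p=p,d=d,T=T)
k=(Z>128)&(Z<150)&(abs(X-640)<120)&(abs(Y-130)<60)&(P[...,1]==P[...,1]);k=cv2.morphologyEx(k.astype(np.uint8),cv2.MORPH_OPEN,np.ones((3,3)))>0
c,s,a=cv2.minAreaRect(P[k][:,:2].astype(np.float32));print(c,s,a,np.median(P[k][:,2]))
"
```

```text
turn [0.    0.    0.003] shift [ 0.0036 -0.0001  0.0004] q [ 0.2   0.38  0.05  1.24 -0.    0.19] F [-0.9 -0.3 -2.9]
(615.6246337890625, 127.28828430175781) (148.80172729492188, 70.78035736083984) 11.016427040100098 137.65424534971828
```

View pics/w9.png

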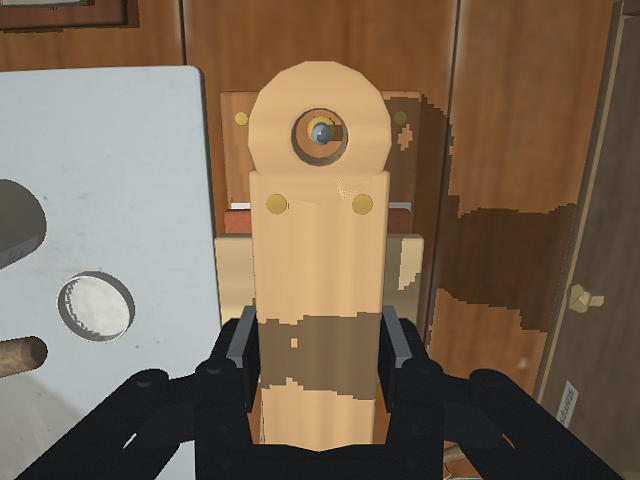

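The held platen's near hole shows at (320,136) with the post tip visible through it at (320,131). I'll work out the offset.

```bash
python3 -c "
from h import *
z=np.load('w9.npz');m=camera_model('wrist');T=z['T'];P=cloud(z['d'],m,T);p=z['p']
save('w9c',cv2.resize(p[90:180,250:390],(700,450),interpolation=cv2.INTER_CUBIC))
X,Y,Z=np.moveaxis(P,-1,0)
hol=(Z<125); sub=np.zeros_like(hol); sub[100:172,285:356]=hol[100:172,285:356]
n,l,st,c=cv2.connectedComponentsWithStats(sub.astype(np.uint8)); i=1+st[1:,4].argmax(); print('hole px',st[i],c[i])
ys,xs=np.where(l==i);u=(xs.min()+xs.max())/2;v=(ys.min()+ys.max())/2
k=np.zeros_like(hol);k[100:172,285:356]=(Z[100:172,285:356]>62)&(Z[100:172,285:356]<78)
print('post pts',k.sum(),P[k].mean(0).round(1),'px',np.argwhere(k).mean(0)[::-1])
zb=np.median(Z[195:260,270:370]);print('bar z',zb)
print('hole at top z',at_z(m,T,u,v,zb).round(1),'mid',at_z(m,T,u,v,zb-11).round(1))
uv=np.argwhere(k).mean(0)[::-1];print('post@70',at_z(m,T,uv[0],uv[1],70).round(1))
"
```

```text
hole px [ 295  110   50   50 1950] [319.14769231 134.35282051]
post pts 313 [565.9 130.9  67.9] px [320.89456869 134.51757188]
bar z nan
hole at top z [nan nan nan] mid [nan nan nan]
post@70 [565.8 130.9  70. ]
```

View pics/w9c.png

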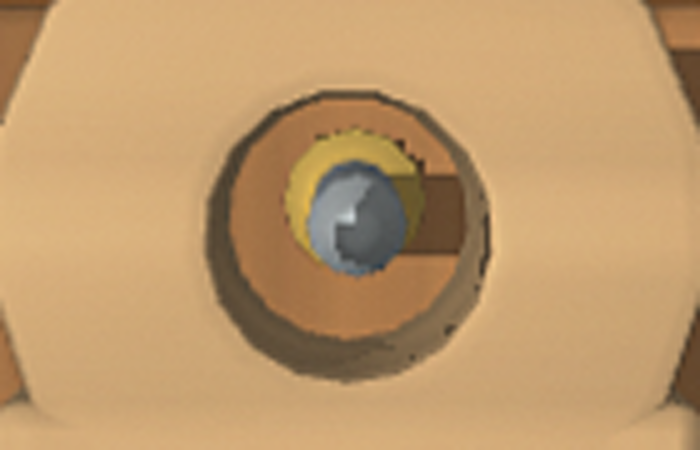

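```bash
python3 -c "
from h import *
z=np.load('w9.npz');m=camera_model('wrist');T=z['T'];P=cloud(z['d'],m,T)
print(P[200:300:20,300].round(1),P[90:100:5,320].round(1))
print(at_z(m,T,np.array([319.8]),np.array([137.]),np.array([138.])).round(1))
k=(P[...,2]>128)&(P[...,2]<145);k[310:]=0;
import numpy as np
L=P[190:300,252:388].reshape(-1,3);L=L[(L[:,2]>128)]
print('bar y mid by row',[(r,round(float((P[r,:][(P[r,:,2]>132)&(P[r,:,2]<145)][:,1].min()+P[r,:][(P[r,:,2]>132)&(P[r,:,2]<145)][:,1].max())/2),1),round(float(np.median(P[r,:][(P[r,:,2]>132)&(P[r,:,2]<145)][:,0])),1)) for r in (190,210,230,260,290)])
go(641,131,85,-3.129)"
```

```text
[[582.3 123.9 137.8]
 [589.1 123.8 137.5]
 [595.7 123.8 138.8]
 [603.4 123.7 137.4]
 [611.1 123.6 136.8]] [[548.6 130.  138.1]
 [550.  130.  138. ]]
[[562.3 130.1 138. ]]
bar y mid by row [(190, 130.1, 579.0), (210, 130.1, 585.6), (230, 129.8, 592.5), (260, 130.3, 603.2), (290, 130.5, 614.5)]
turn [-0.     0.001  0.003] shift [0.0019 0.0003 0.0008] q [ 0.2   0.38  0.05  1.24 -0.    0.19] F [ 2.9  0.3 -2.4]
```

Call:
send_rows(
  targets=[
    [0,0,0.003,0.001,0,0,0.038],
    [0,0,0.003,0.001,0,0,0.038],
    [0,0,0.003,0.001,0,0,0.038],
    [0,0,0.003,0.001,0,0,0.038],
    [0,0,0.003,0.001,0,0,0.038],
    [0,0,0.003,0.001,0,0,0.038],
    [0,0,0.003,0.001,0,0,0.038],
    [0,0,0.003,0.001,0,0,0.038],
  ],
)

```text
time_s: 37.33
tool_pos: [636.0, 130.8, 85.1]
eef_rot: [3.141, 0.0, -3.124]
force: [0.4, -0.0, -2.7]
opening: 44.7
gripper_force: 61.7
```

```bash
cat > hp.py <<'E'
from h import *
def hp():
    p,d,m,T=cam('wrist');P=cloud(d,m,T);Z=P[...,2]
    zt=np.nanmedian(Z[90:100,300:340])
    s=np.zeros(Z.shape,np.uint8); s[90:190,270:370]=(Z[90:190,270:370]<zt-6)
    n,l,st,c=cv2.connectedComponentsWithStats(s); i=1+st[1:,4].argmax()
    x,y,w,h,a=st[i]
    # outer rim: hole incl. inner wall -> use points below top by 2mm
    s2=np.zeros(Z.shape,np.uint8); s2[90:190,270:370]=(Z[90:190,270:370]<zt-2)
    n,l2,st2,_=cv2.connectedComponentsWithStats(s2); x,y,w,h,a=st2[1+st2[1:,4].argmax()]
    H=at_z(m,T,np.array([x+(w-1)/2]),np.array([y+(h-1)/2]),np.array([zt]))[0]
    k=(l2>0)&(Z>55)&(Z<74)
    Q=P[k]; print('top',zt.round(1),'rim',x,y,w,h,'hole',H.round(1),'post',k.sum(),Q.mean(0).round(1),'tcp',read_state()['tool_pos'].round(1),read_state()['eef_rot'].round(3),'d',(Q.mean(0)-H)[:2].round(1))
    return p
E
python3 -c "
from hp import *
for _ in range(3): hp()"
```

```text
top 138.2 rim 292 109 56 56 hole [560.6 129.5 138.2] post 317 [565.8 130.8  67.8] tcp [636.1 130.8  85. ] [ 3.141 -0.    -3.124] d [5.2 1.3]
top 138.1 rim 291 109 57 56 hole [560.6 129.4 138.1] post 312 [565.8 130.8  67.7] tcp [636.1 130.7  85. ] [ 3.141 -0.    -3.124] d [5.2 1.5]
top 138.2 rim 291 109 56 56 hole [560.7 129.2 138.2] post 317 [565.7 130.8  67.7] tcp [636.2 130.8  84.9] [ 3.141 -0.    -3.124] d [5.1 1.6]
```

Call:
send_rows(
  targets=[
    [0,0,-0.006,0.002,0.001,0,0.038],
    [0,0,-0.006,0.005,0.001,0,0.038],
    [0,0,-0.006,0.005,0.001,0,0.038],
    [0,0,-0.006,0.005,0.001,-0.004,0.038],
    [0,0,-0.006,0.005,0.001,-0.01,0.038],
    [0,0,-0.006,0.005,0.001,-0.016,0.038],
    [0,0,-0.006,0.005,0.001,-0.022,0.038],
    [0,0,-0.006,0.005,0.001,-0.025,0.038],
  ],
)

```text
time_s: 38.15
tool_pos: [640.4, 131.6, 58.2]
eef_rot: [-3.141, -0.002, -3.13]
force: [-0.6, -0.6, -2.3]
opening: 44.7
gripper_force: 61.7
```

```bash
python3 -c "
from hp import *
hp();p=hp()
save('fit',p)"
```

```text
top 111.5 rim 292 109 56 56 hole [565.1 130.9 111.5] post 413 [565.9 130.8  67.8] tcp [640.2 131.5  57.9] [-3.141e+00 -3.000e-03 -3.130e+00] d [ 0.8 -0. ]
top 111.3 rim 292 109 56 57 hole [565.  130.8 111.3] post 416 [565.8 130.9  67.9] tcp [640.4 131.6  58.6] [-3.141e+00 -2.000e-03 -3.130e+00] d [0.8 0.1]
```

Call:
send_rows(
  targets=[
    [0,0,0,0.001,0,-0.003,0.038],
    [0,0,0,0.001,0,-0.007,0.038],
    [0,0,0,0.001,0,-0.011,0.038],
    [0,0,0,0.001,0,-0.015,0.038],
    [0,0,0,0.001,0,-0.019,0.038],
    [0,0,0,0.001,0,-0.023,0.038],
    [0,0,0,0.001,0,-0.027,0.038],
    [0,0,0,0.001,0,-0.03,0.038],
  ],
)

```text
time_s: 38.92
tool_pos: [642.0, 131.7, 29.2]
eef_rot: [3.142, -0.001, -3.13]
force: [-0.3, 0.3, -3.3]
opening: 44.3
gripper_force: 61.7
```

Call:
send_rows(
  targets=[
    [0,0,0,0,0,-0.004,0.038],
    [0,0,0,0,0,-0.008,0.038],
    [0,0,0,0,0,-0.012,0.038],
    [0,0,0,0,0,-0.016,0.038],
    [0,0,0,0,0,-0.019,0.038],
    [0,0,0,0,0,-0.022,0.038],
    [0,0,0,0,0,-0.024,0.038],
    [0,0,0,0,0,-0.025,0.038],
  ],
)

```text
time_s: 39.58
tool_pos: [642.0, 131.7, 4.4]
eef_rot: [3.142, -0.001, -3.13]
force: [-0.4, 0.1, -2.8]
opening: 44.5
gripper_force: 61.7
```

Call:
send_rows(
  targets=[
    [0,0,0,0,0,-0.001,0.038],
    [0,0,0,0,0,-0.002,0.038],
    [0,0,0,0,0,-0.003,0.038],
    [0,0,0,0,0,-0.004,0.038],
    [0,0,0,0,0,-0.004,0.038],
    [0,0,0,0,0,-0.004,0.038],
    [0,0,0,0,0,-0.004,0.038],
    [0,0,0,0,0,-0.004,0.038],
  ],
)

```text
time_s: 40.25
tool_pos: [642.3, 131.8, 1.3]
eef_rot: [3.141, 0.0, -3.13]
force: [-2.0, 0.2, 1.8]
opening: 44.7
gripper_force: 62.2
```

Call:
send_rows(
  targets=[
    [0,0,0,0,0,0,0.048],
    [0,0,0,0,0,0,0.06],
    [0,0,0,0,0,0,0.065],
    [0,0,0,0,0,0.005,0.07],
    [0,0,0,0,0,0.025,0.075],
    [0,0,0,0,0,0.055,0.085],
    [0,0,0,0,0,0.09,0.085],
    [0,0,0,0,0,0.125,0.085],
  ],
)

```text
time_s: 40.92
tool_pos: [641.7, 131.6, 127.0]
eef_rot: [-3.142, -0.001, -3.13]
force: [0.8, -0.0, 0.4]
opening: 85.2
gripper_force: 0.0
```

```bash
python3 -c "
from h import *
p,d,m,T=cam('wrist');save('w10',p);P=cloud(d,m,T);X,Y,Z=np.moveaxis(P,-1,0)
def rect(mk,t):
    mk=cv2.morphologyEx(mk.astype(np.uint8),cv2.MORPH_OPEN,np.ones((3,3)))>0
    c,s,a=cv2.minAreaRect(P[mk][:,:2].astype(np.float32)); print(t,mk.sum(),np.round(c,1),np.round(s,1),round(a,1),'z',np.round(np.median(P[mk][:,2]),1))
r=(X>520)&(X<760)&(Y>30)&(Y<230)
rect(r&(Z>46)&(Z<62),'bar');rect(r&(Z>20)&(Z<30),'red tile?')
rect(r&(Z>63)&(Z<75),'posts')
go(450,-339,143,-3.127)"
```

```text
bar 17014 [642.4 131.6] [194.1  46.2] 0.4 z 54.4
red tile? 2788 [640.3 129. ] [ 52.1 118.6] 0.9 z 24.3
posts 364 [640.2 131.7] [157.5   9.4] 0.6 z 67.9
turn [-0.002  0.01   0.003] shift [-0.1948 -0.4713  0.0073] q [0.2  0.38 0.16 1.34 0.   0.19] F [0.6 0.9 5.6]
```

The platen is seated flat with its bar top at z≈54, over both posts. Now the jar.

Call:
send_rows(
  targets=[
    [0,0,0,-0.012,-0.02,0.01,0.085],
    [0,0,0,-0.03,-0.05,0.015,0.085],
    [0,0,0,-0.048,-0.083,0.015,0.085],
    [0,0,0,-0.065,-0.117,0.015,0.085],
    [0,0,0,-0.08,-0.15,0.015,0.085],
    [0,0,0,-0.095,-0.185,0.015,0.085],
    [0,0,0,-0.11,-0.22,0.015,0.085],
    [0,0,0,-0.125,-0.255,0.015,0.085],
  ],
)

```text
time_s: 41.63
tool_pos: [516.4, -124.7, 141.3]
eef_rot: [-3.141, 0.001, -3.129]
force: [0.9, -0.8, 0.6]
opening: 85.0
gripper_force: 0.0
```

Call:
send_rows(
  targets=[
    [0,0,0,-0.01,-0.035,0,0.085],
    [0,0,0,-0.02,-0.07,0,0.085],
    [0,0,0,-0.03,-0.105,0,0.085],
    [0,0,0,-0.04,-0.14,0,0.085],
    [0,0,0,-0.05,-0.17,0,0.085],
    [0,0,0,-0.058,-0.195,0,0.085],
    [0,0,0,-0.064,-0.21,0,0.085],
    [0,0,0,-0.067,-0.216,0,0.085],
  ],
)

```text
time_s: 42.3
tool_pos: [449.4, -341.6, 140.9]
eef_rot: [-3.141, -0.0, -3.133]
force: [-0.1, 0.9, 0.4]
opening: 85.0
gripper_force: 0.0
```

```bash
python3 -c "
from h import *
p,d,m,T=cam('wrist');save('w11',p);P=cloud(d,m,T);X,Y,Z=np.moveaxis(P,-1,0)
mk=(X>390)&(X<510)&(Y>-400)&(Y<-280)&(Z>101)&(Z<118)
c,s,a=cv2.minAreaRect(P[mk][:,:2].astype(np.float32));print(c,s,mk.sum(),np.median(Z[mk]))
go(c[0],c[1],12.5,-3.13)"
```

```text
(450.2051696777344, -340.7158508300781) (62.02486038208008, 61.45378112792969) 8365 106.12364236457353
turn [ 0.001 -0.     0.003] shift [ 0.0009  0.0006 -0.1284] q [-0.65  0.2  -0.06  1.3  -0.   -0.66] F [-0.2 -1.  -0.7]
```

Call:
send_rows(
  targets=[
    [0,0,0,0.001,0.001,-0.012,0.085],
    [0,0,0,0.001,0.001,-0.032,0.085],
    [0,0,0,0.001,0.001,-0.055,0.085],
    [0,0,0,0.001,0.001,-0.08,0.085],
    [0,0,0,0.001,0.001,-0.1,0.085],
    [0,0,0,0.001,0.001,-0.115,0.085],
    [0,0,0,0.001,0.001,-0.125,0.085],
    [0,0,0,0.001,0.001,-0.129,0.085],
  ],
)

```text
time_s: 43.02
tool_pos: [450.9, -336.8, 10.4]
eef_rot: [3.14, -0.002, -3.129]
force: [-0.9, 0.4, -0.9]
opening: 85.0
gripper_force: 0.0
```

Call:
send_rows(
  targets=[
    [0,0,0,0,0,0,0.08],
    [0,0,0,0,0,0,0.076],
    [0,0,0,0,0,0,0.072],
    [0,0,0,0,0,0,0.068],
    [0,0,0,0,0,0,0.064],
    [0,0,0,0,0,0,0.06],
    [0,0,0,0,0,0,0.06],
    [0,0,0,0,0,0,0.06],
  ],
  newtons=50,
)

```text
time_s: 43.68
tool_pos: [452.3, -338.8, 13.8]
eef_rot: [-3.141, 0.003, -3.13]
force: [-0.5, 0.5, 6.8]
opening: 65.4
gripper_force: 53.3
```

Call:
send_rows(
  targets=[
    [0,0,0,0,0,0.001,0.06],
    [0,0,0,0,0,0.005,0.06],
    [0,0,0,0,0,0.015,0.06],
    [0,0,0,0,0,0.035,0.06],
    [0,0,0,0,0,0.06,0.06],
    [0,0,0,0,0,0.09,0.06],
    [0,0,0,0,0,0.12,0.06],
    [0,0,0,0,0,0.14,0.06],
  ],
  newtons=60,
)

```text
time_s: 44.35
tool_pos: [451.4, -338.5, 155.2]
eef_rot: [-3.14, 0.001, -3.13]
force: [0.2, -0.4, -3.9]
opening: 65.3
gripper_force: 64.2
```

Call:
send_rows(
  targets=[
    [0,0,0,0.003,0.015,0,0.06],
    [0,0,0,0.008,0.04,0,0.06],
    [0,0,0,0.015,0.073,0,0.06],
    [0,0,0,0.023,0.108,0,0.06],
    [0,0,0,0.033,0.143,0,0.06],
    [0,0,0,0.045,0.178,0,0.06],
    [0,0,0,0.058,0.21,0,0.06],
    [0,0,0,0.072,0.24,0,0.06],
  ],
)

```text
time_s: 45.02
tool_pos: [522.4, -95.7, 151.3]
eef_rot: [3.141, -0.002, -3.129]
force: [0.7, -0.2, -5.0]
opening: 65.8
gripper_force: 64.2
```

Call:
send_rows(
  targets=[
    [0,0,0,0.02,0.033,0,0.06],
    [0,0,0,0.039,0.067,0,0.06],
    [0,0,0,0.058,0.1,0,0.06],
    [0,0,0,0.075,0.135,0,0.06],
    [0,0,0,0.09,0.165,0,0.06],
    [0,0,0,0.103,0.195,0,0.06],
    [0,0,0,0.113,0.217,0,0.06],
    [0,0,0,0.12,0.229,0,0.06],
  ],
)

```text
time_s: 45.68
tool_pos: [642.8, 134.4, 150.3]
eef_rot: [3.141, -0.003, -3.127]
force: [0.2, -0.1, -4.9]
opening: 65.5
gripper_force: 64.2
```

Call:
send_rows(
  targets=[
    [0,0,0,0,0,-0.01,0.06],
    [0,0,0,0,0,-0.025,0.06],
    [0,0,0,0,0,-0.042,0.06],
    [0,0,0,0,0,-0.058,0.06],
    [0,0,0,0,0,-0.068,0.06],
    [0,0,0,0,0,-0.074,0.06],
    [0,0,0,0,0,-0.078,0.06],
    [0,0,0,0,0,-0.08,0.06],
  ],
)

```text
time_s: 46.35
tool_pos: [642.9, 130.5, 71.5]
eef_rot: [-3.142, -0.001, -3.13]
force: [-0.0, 0.1, -4.4]
opening: 65.6
gripper_force: 64.3
```

```bash
python3 -c "
from h import *
p,d,m,T=cam('wrist');save('w12',p);P=cloud(d,m,T);X,Y,Z=np.moveaxis(P,-1,0)
mk=(abs(X-642)<60)&(abs(Y-131)<40)&(Z>165)&(Z<182)
mk[320:]=0
print(mk.sum(),np.percentile(P[mk],[1,50,99],axis=0).round(1))
go(643.5,131.5,69,-3.13)"
```

```text
Traceback (most recent call last):
IndexError: index -1 is out of bounds for axis 0 with size 0
```

Close enough: the centre is within 1–2 mm. I'll lower slowly.

Call:
send_rows(
  targets=[
    [0,0,0,0.001,0.001,-0.001,0.06],
    [0,0,0,0.001,0.001,-0.002,0.06],
    [0,0,0,0.001,0.001,-0.003,0.06],
    [0,0,0,0.001,0.001,-0.004,0.06],
    [0,0,0,0.001,0.001,-0.004,0.06],
    [0,0,0,0.001,0.001,-0.004,0.06],
    [0,0,0,0.001,0.001,-0.004,0.06],
    [0,0,0,0.001,0.001,-0.004,0.06],
  ],
)

```text
time_s: 47.07
tool_pos: [644.7, 131.9, 69.0]
eef_rot: [3.141, 0.001, -3.13]
force: [-2.1, -0.6, 6.1]
opening: 65.5
gripper_force: 65.2
```

Call:
send_rows(
  targets=[
    [0,0,0,0,0,0,0.068],
    [0,0,0,0,0,0,0.075],
    [0,0,0,0,0,0,0.085],
    [0,0,0,0,0,0,0.085],
    [0,0,0,0,0,0.015,0.085],
    [0,0,0,0,0,0.04,0.085],
    [0,0,0,0,0,0.07,0.085],
    [0,0,0,0,0,0.105,0.085],
  ],
)

```text
time_s: 47.73
tool_pos: [643.2, 131.5, 172.2]
eef_rot: [-3.141, -0.003, -3.13]
force: [1.3, 0.5, 0.6]
opening: 85.0
gripper_force: 0.0
```

Call:
send_rows(
  targets=[
    [0,0,0,-0.005,-0.005,0.03,0.085],
    [0,0,0,-0.015,-0.01,0.06,0.085],
    [0,0,0,-0.035,-0.02,0.08,0.085],
    [0,0,0,-0.06,-0.03,0.09,0.085],
    [0,0,0,-0.09,-0.04,0.09,0.085],
    [0,0,0,-0.115,-0.05,0.09,0.085],
    [0,0,0,-0.135,-0.055,0.09,0.085],
    [0,0,0,-0.145,-0.06,0.09,0.085],
  ],
)

```text
time_s: 48.4
tool_pos: [497.2, 71.3, 263.7]
eef_rot: [3.141, 0.001, -3.13]
force: [0.9, 0.2, 0.2]
opening: 85.0
gripper_force: 0.0
```

```bash
python3 -c "
from h import *
p,d,m,T=cam('side');q=cam('scene')[0];save('f1',cv2.resize(q[80:380,200:600],(800,600)))
P=cloud(d,m,T);X,Y,Z=np.moveaxis(P,-1,0)
mk=(abs(X-642)<50)&(abs(Y-131)<50)&(Z>159)&(Z<172)
print(cv2.minAreaRect(P[mk][:,:2].astype(np.float32)),np.median(Z[mk]))"
```

```text
((642.2745971679688, 129.3177032470703), (59.73294448852539, 59.42798614501953), 10.172627449035645) 161.07170935997303
```

View pics/f1.png

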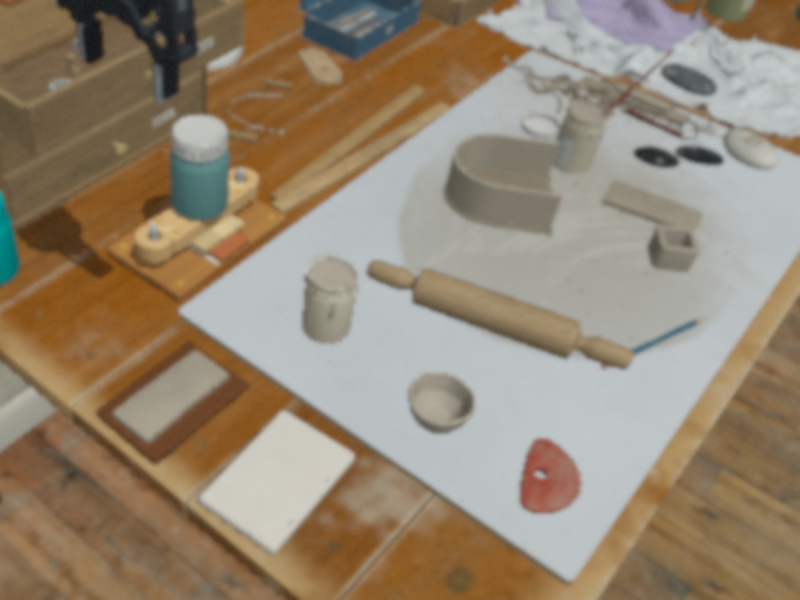

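The picture shows the jar upright on the middle of the platen at (200,165), with the red tile's end showing beneath at (230,247). The tan tile is centred on the ware board at (172,393), and the pot, bowl and kidney have not moved.

```bash
python3 -c "
from plant import *
print(finish_job())"
```

```text
the job is handed in; nothing more can be done
None
```

The job is done and handed in at about 48 s: the tan tile is centred on the ware board, the red tile is in the press under the refitted platen, the jar is upright on top, and the pot, bowl and kidney were left where they were.

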